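# Rack two chromatography plates to dry

## Robot

A 6-joint arm with a two-finger parallel gripper is mounted at the origin on a cart in front of the work surface, level with it; the furniture and walls round the work are solid. World frame = base frame: x ahead of the robot, y to its left, z up, the work surface at z = 0. Lengths are in m, angles in rad, forces in N, time in s.
With the tool pointing down it reaches from about 0.325 to 0.875 m from the base axis. Payload 4.4 kg.
Tool frame: the origin (TCP) lies on the front face of the gripper's body, between the roots of the fingers; the fingertips stand 73 mm ahead of it and the grasp point (between the pads) lies 54 mm ahead of it; z points along the fingers, x is the direction in which the jaws open and shut, and the axes are right-handed (so a half turn about z gives the same grasp; the last joint's range is limited). The gripper opens to 85 mm and grips with 20 to 120 N. Pads are 22 mm wide; open, the fingers measure 114 mm over their backs; the gripper's body (76 mm by 85 mm) begins 54 mm behind the grasp point. The pads swing forward as they close: fully open they stand 13 mm farther back than shut.
Start: joints at [-1.373, 0.207, 1.542, -0, 1.393, -0.15], TCP at [0.196, -0.541, 0.304] pointing down, gripper open.
Joint ranges: [-2.73, 2.73], [-0.86, 2.22], [0.23, 2.46], [-1.11, 4.25], [0.08, 2.63], [-2.82, 2.82]. Speed limits (rad/s): [2.79, 2.79, 3.14, 3.14, 3.14, 3.14].

## Interface

Orientations are given as a 3x3 rotation matrix whose columns are the frame's x, y, z axes.
In Python, from workcell import * gives the robot as it stands.
- The arm moves only by the tool carry_out, never from a script. Its argument "series" is a list of rows, each a list of 3 entries, a list of its own where there are three numbers: the shift along the tool's x, y, z in m, then the turn, a rotation vector about the tool's x, y, z in rad, then the opening, from 0 (shut) to 1 (fully open). In form: [[[dx, dy, dz], [wx, wy, wz], fingers], ...]. A call has 1 to 8 rows; each row shifts and turns the commanded pose from where the row before left it, along the tool's axes as they then stand; what a row does not reach is not made up. A row lasts 1/10 s, in which the tool goes at most 50 mm and 8.59 degrees, less where a joint would pass 70% of its speed; a pose out of reach is approached as far as the arm can. A call is refused whole if a number of a shift passes 0.05 or a number of a turn 0.15, either way. A call with a gripper value outside its range is refused whole. The fingers move at their own pace and stop on an object; the grip force is fixed at half the most. Time passes only in rows, so rows that do not move let the fingers close. It gives the time, the measured TCP pose, the force and the opening at its end, in the units of the state.
- get_obs(): the state, without advancing time (a new reading comes with each control period).
- read_camera(name): name is "scene" or "top"; returns the picture (420x560x3 uint8, red, green, blue); there is no depth.
- camera_model(name): a dict with "fx", "fy", "cx", "cy" (pixels), "R" (3x3) and "t" (3): a world point X has camera coordinates R X + t. Camera axes: x right, y down, z forward; pixel columns grow to the right and rows downward; lengths in m; the calibration is good to about 2 mm. A picture is of the moment at which its call begins. camera_model takes no time and is no camera call.
- sign_off(): hands the job in, once; it reports no verdict.
Trained networks look in the newest picture that a camera, given by its name, has taken for a name from the list of things; names that differ only in an ending like _2 or _b are one class to them, and where a whole thing is asked for, a point or a joint stands for the part that bears it (a point fixed in the world has none). Each returns a list of dicts, best first, with "p" (0 to 1); they miss things now and then, are a little off and sometimes report something else, mostly with a low value. They report only what shows in the picture. A call takes as long as a camera call. They do not tell look-alikes from the thing itself.
- spot_in(target, camera): "position" ([x, y, z] in m, in the coordinates of the camera as it stood for that picture, good to about 4 mm: the middle of the surface that is visible of it).
- trace(target, camera): "region" (420x560 bool, what is visible of it).
- spot_point(target, camera): "position" ([x, y, z] in m, in the coordinates of the camera as it stood for that picture, good to about 4 mm: a listed point, or the origin of a listed thing).
The state is a dict: "time": time; "q": joint angles; "qd": joint speeds; "joint_torque": joint torques, N m; "position": TCP position; "ee_rot": TCP orientation; "contact_force": force on the tool from outside, world axes, zero at the start; "torque": the same for the moment, N m; "opening": finger opening in m.
Only numpy, scipy, OpenCV 4.12 (cv2) and the standard library are available. Lean on these libraries where they do the work, as an engineer would, in place of code of your own. Each camera call takes 0.05 s, during which the arm holds its last target.

## Task

Draw the drying rack's retaining bar fully towards you by its green tab, then lower the plate with the blue clip and the plate with the orange clip, in either order, into the free slots marked with their own colour, fully down and upright. Finally slide the retaining bar fully home over the plates. Set the plates in without ramming or dropping them, and leave the plain plates in their slots and the specimen cup and sharps box where they stand.

Things in the scene. Friction and masses are not known exactly. Their poses are not given: they have to be found in the camera images.
- keeper (a joint): Black retaining bar sliding level along the drying rack's own x axis. 0 = fully home (stop), 0.040 m = fully drawn towards the robot (stop); stays where it is left; about 2 N moves it. Home, the 14 mm wide bar lies over the front corners of all plates, 92 to 100 mm above the worktop, and blocks the slots; from 0.025 on they are clear.
- keeper_tab (a point): Centre of the green upright finger tab in the middle of the retaining bar: 20 mm along rack x, 12 mm thick along rack y, 100 to 148 mm above the worktop (this point at 123 mm). Pinch it across the 12 mm from above. Axes are the rack's; the bar opens along this point's -x and closes along +x.
- blue_clip (a point): Centre of the blue clip on the middle of the blue plate's top edge: 30 mm wide (x), 10 mm thick (y), 48 mm tall, from 80 to 128 mm above the plate's lower edge (this point 104 mm above it). Grip it across the 10 mm from above. The plate starts upright in a white one-slot stand, slot floor 8 mm above the worktop, teeth 28 mm taller than that floor.
- blue_foot (a point): Middle of the lower edge of the blue plate, a stiff white chromatography plate, about 0.12 kg, 100 mm wide (x), 4 mm thick (y), 80 mm tall (z up) below its blue clip.
- blue_slot (a point): Middle of the floor of the free rack slot with a blue block (19 x 12 mm) at each end, on the rack walls; x along the slot (= rack x, away from the robot), y across, z up. Floor 8 mm above the worktop; slot 6.5 mm wide, 106 mm long; round-topped teeth reach 40 mm, end walls 26 mm, blocks 42 mm above the floor. The rack has nine slots, 17 mm apart along y; seven hold plain plates.
- orange_clip (a point): Centre of the orange clip on the middle of the orange plate's top edge: 30 mm wide (x), 10 mm thick (y), 48 mm tall, from 80 to 128 mm above the plate's lower edge (this point 104 mm above it). Grip it across the 10 mm from above. The plate starts upright in a white one-slot stand, slot floor 8 mm above the worktop, teeth 28 mm taller than that floor.
- orange_foot (a point): Middle of the lower edge of the orange plate, a stiff white chromatography plate, about 0.12 kg, 100 mm wide (x), 4 mm thick (y), 80 mm tall (z up) below its orange clip.
- orange_slot (a point): Middle of the floor of the free rack slot with a orange block (19 x 12 mm) at each end, on the rack walls; x along the slot (= rack x, away from the robot), y across, z up. Floor 8 mm above the worktop; slot 6.5 mm wide, 106 mm long; round-topped teeth reach 40 mm, end walls 26 mm, blocks 42 mm above the floor. The rack has nine slots, 17 mm apart along y; seven hold plain plates.
- plain1_mid (a point): Centre of a plain white plate without clip (100 x 4 x 80 mm, axes as the others, centre 40 mm over its lower edge), loose in its rack slot, its top 88 mm above the worktop, so lower than the clips; leave it there.
- plain2_mid (a point): Centre of a plain white plate without clip (100 x 4 x 80 mm, axes as the others, centre 40 mm over its lower edge), loose in its rack slot, its top 88 mm above the worktop, so lower than the clips; leave it there.
- plain3_mid (a point): Centre of a plain white plate without clip (100 x 4 x 80 mm, axes as the others, centre 40 mm over its lower edge), loose in its rack slot, its top 88 mm above the worktop, so lower than the clips; leave it there.
- plain4_mid (a point): Centre of a plain white plate without clip (100 x 4 x 80 mm, axes as the others, centre 40 mm over its lower edge), loose in its rack slot, its top 88 mm above the worktop, so lower than the clips; leave it there.
- plain5_mid (a point): Centre of a plain white plate without clip (100 x 4 x 80 mm, axes as the others, centre 40 mm over its lower edge), loose in its rack slot, its top 88 mm above the worktop, so lower than the clips; leave it there.
- plain6_mid (a point): Centre of a plain white plate without clip (100 x 4 x 80 mm, axes as the others, centre 40 mm over its lower edge), loose in its rack slot, its top 88 mm above the worktop, so lower than the clips; leave it there.
- plain7_mid (a point): Centre of a plain white plate without clip (100 x 4 x 80 mm, axes as the others, centre 40 mm over its lower edge), loose in its rack slot, its top 88 mm above the worktop, so lower than the clips; leave it there.
- cup_mid (a point): Centre of a specimen cup with an orange lid (60 mm wide, 70 mm tall), a bystander.
- sharps_mid (a point): Centre of the red and white sharps box (101 x 72 x 136 mm), a bystander.
There are look-alikes about, which are no part of the job. What is shaped like the part that bears blue_clip but yellow is not meant.

How it is judged:
On the way, in this order (a step that is already met when the one before it is completed fails the run):
1. the retaining bar is drawn open (beyond 25 mm) (value of joint keeper above 0.025 m), for 0.1 s.
2. one clipped plate is fully down in the slot of its colour, the bar still open (value of joint keeper above 0.025 m and ((x of blue_foot in the frame of blue_slot between -0.006 and 0.006 m and y of blue_foot in the frame of blue_slot between -0.004 and 0.004 m and z of blue_foot in the frame of blue_slot below 0.004 m and angle between blue_foot's own z axis and vertical below 0.12 rad and angle between the x axis of blue_foot and the x axis of blue_slot, either way round below 0.1 rad) or (x of orange_foot in the frame of orange_slot between -0.006 and 0.006 m and y of orange_foot in the frame of orange_slot between -0.004 and 0.004 m and z of orange_foot in the frame of orange_slot below 0.004 m and angle between orange_foot's own z axis and vertical below 0.12 rad and angle between the x axis of orange_foot and the x axis of orange_slot, either way round below 0.1 rad))), for 0.2 s.
3. both clipped plates are fully down in the slots of their colours, the bar still open (value of joint keeper above 0.025 m and x of blue_foot in the frame of blue_slot between -0.006 and 0.006 m and y of blue_foot in the frame of blue_slot between -0.004 and 0.004 m and z of blue_foot in the frame of blue_slot below 0.004 m and angle between each of blue_foot, orange_foot's own z axis and vertical below 0.12 rad and angle between the x axis of blue_foot and the x axis of blue_slot, either way round below 0.1 rad and x of orange_foot in the frame of orange_slot between -0.006 and 0.006 m and y of orange_foot in the frame of orange_slot between -0.004 and 0.004 m and z of orange_foot in the frame of orange_slot below 0.004 m and angle between the x axis of orange_foot and the x axis of orange_slot, either way round below 0.1 rad), for 0.2 s.
4. the bar is slid home over the plates (within 4 mm) (value of joint keeper below 0.004 m), for 0.2 s.
At the end, for the whole second after the job is handed in: Each clipped plate stands at rest in the slot of its own colour: its lower edge's middle within 6 mm along and 4 mm across the slot and less than 4 mm above the slot's floor, upright within 0.12 rad and parallel to the slot within 0.1 rad; the retaining bar is within 4 mm of fully home (x of blue_foot in the frame of blue_slot between -0.006 and 0.006 m and y of blue_foot in the frame of blue_slot between -0.004 and 0.004 m and z of blue_foot in the frame of blue_slot below 0.004 m and angle between each of blue_foot, orange_foot's own z axis and vertical below 0.12 rad and angle between the x axis of blue_foot and the x axis of blue_slot, either way round below 0.1 rad and x of orange_foot in the frame of orange_slot between -0.006 and 0.006 m and y of orange_foot in the frame of orange_slot between -0.004 and 0.004 m and z of orange_foot in the frame of orange_slot below 0.004 m and angle between the x axis of orange_foot and the x axis of orange_slot, either way round below 0.1 rad and value of joint keeper below 0.004 m and linear speed of each of blue_plate, orange_plate below 0.02 m/s); the robot touches nothing.
It fails at once if a plain plate is pushed more than 15 mm out of its place (distance of any of plain1_mid, plain2_mid, plain3_mid, plain4_mid, plain5_mid, plain6_mid, plain7_mid from where it was at the start of the episode above 0.015 m).
It fails at once if the specimen cup or the sharps box is moved more than 20 mm (distance of any of cup_mid, sharps_mid from where it was at the start of the episode above 0.02 m).
It fails at once if a clipped plate is dropped into its slot (falls out of the fingers faster than 0.4 m/s) ((horizontal distance between blue_foot and blue_slot below 0.03 m and linear speed of blue_plate above 0.4 m/s and contact force between the fingers and blue_plate below 0.1 N) or (horizontal distance between orange_foot and orange_slot below 0.03 m and linear speed of orange_plate above 0.4 m/s and contact force between the fingers and orange_plate below 0.1 N)).
It fails at once if a clipped plate is rammed into the rack (over 45 N) (contact force between any of blue_plate, orange_plate and rack above 45 N).
It also fails if it takes over 72 s, if anything falls off the work surface, if the arm or the gripper's body presses on something with over 40 N, if the wrist force passes 120 N, or if a joint passes its speed limit or range.

## Working session

There is one attempt and no reset: what is moved stays moved. The work goes in short steps, Python scripts to look and compute and a tool call to move; the robot and the scene stay as the last step left them, time stands still between calls to the robot, and variables do not carry over. Pictures are saved under pics/ and viewed, and the job is handed in when it is done.

Besides the shell and the picture viewer there is one more tool, called after "Request:" as name(argument=value, ...), one argument or row to a line, values as JSON. carry_out: Moves the arm, as the interface text tells. Its arguments: {"type":"object","properties":{"series":{"type":"array","items":{"type":"array"}}},"required":["series"]}

```bash
ls; mkdir -p pics
python3 - <<'E'
from workcell import *
import cv2
o=get_obs(); print({k:(v if not hasattr(v,'round') else v.round(3)) for k,v in o.items()})
for n in ("scene","top"):
    im=read_camera(n); cv2.imwrite(f"pics/{n}0.png",im[:,:,::-1]); m=camera_model(n); print(n,m)
E
```

```text
pics
{'time': 0.0, 'q': array([-1.374,  0.207,  1.543, -0.   ,  1.394, -0.151]), 'qd': array([-0.002,  0.001, -0.   , -0.001,  0.001, -0.001]), 'joint_torque': array([ 0.0000e+00, -3.8303e+01, -2.9160e+01, -0.0000e+00,  1.1000e-02,
       -0.0000e+00]), 'position': array([ 0.196, -0.54 ,  0.303]), 'ee_rot': array([[ 0.341, -0.94 , -0.   ],
       [-0.94 , -0.341,  0.002],
       [-0.002, -0.   , -1.   ]]), 'contact_force': array([ 0.815, -0.084, -0.255]), 'torque': array([-0.033,  0.047,  0.016]), 'opening': 0.08555843129298181}
scene {'fx': 381.9596700460812, 'fy': 381.9596700460812, 'cx': 277.3675198567169, 'cy': 208.56382356943445, 'R': array([[ 0.85823183, -0.51324032,  0.00474262],
       [-0.33634401, -0.56936044, -0.75013425],
       [ 0.38769941,  0.64219394, -0.66126856]]), 't': array([-0.40674925,  0.35787393,  0.73835061])}
top {'fx': 404.8636630623732, 'fy': 404.8636630623732, 'cx': 275.4137699451452, 'cy': 212.95443756644488, 'R': array([[ 0.02414555, -0.99936316, -0.02627274],
       [-0.98680436, -0.01961676, -0.16072442],
       [ 0.16010668,  0.02980684, -0.98664959]]), 't': array([0.1446522 , 0.59930198, 1.25744937])}
```

View pics/scene0.png

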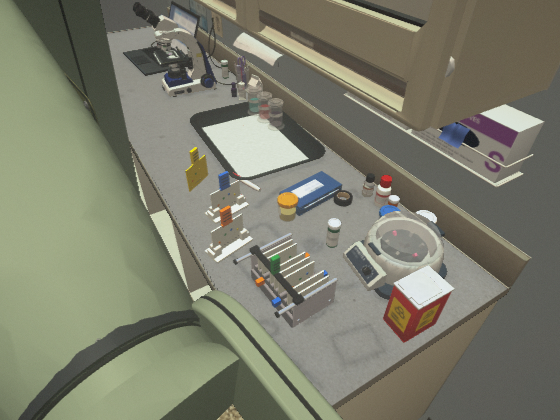

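View pics/top0.png

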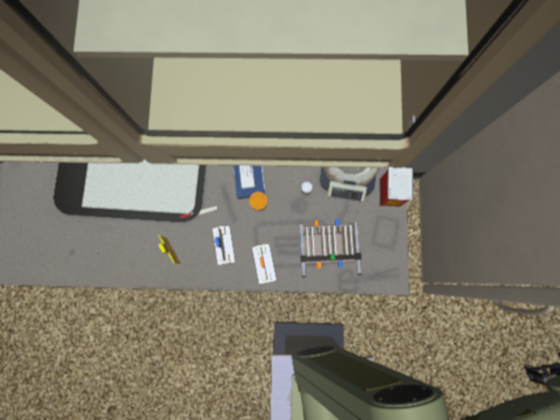

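```bash
cat > h.py <<'E'
from workcell import *
import cv2, numpy as np
def w(p,n):
    m=camera_model(n); return m['R'].T@(np.asarray(p)-m['t'])
def pix(X,n):
    m=camera_model(n); c=m['R']@np.asarray(X)+m['t']; return np.array([m['fx']*c[0]/c[2]+m['cx'],m['fy']*c[1]/c[2]+m['cy']])
def ray(u,v,z,n):
    m=camera_model(n); d=m['R'].T@np.array([(u-m['cx'])/m['fx'],(v-m['cy'])/m['fy'],1]); c=-m['R'].T@m['t']
    return c+d*(z-c[2])/d[2]
E
python3 - <<'E'
from h import *
for n in ("top","scene"):
    for t in ["keeper_tab","blue_clip","blue_foot","blue_slot","orange_clip","orange_foot","orange_slot"]:
        for r in spot_point(t,n)[:3]:
            X=w(r['position'],n); print(n,t,round(r['p'],2),X.round(4),pix(X,n).round())
print(get_obs()['time'])
E
```

```text
top blue_clip 0.72 [0.474  0.5002 0.1027] [163. 247.]
top blue_clip 0.39 [ 0.5002 -0.0087  0.0494] [327. 244.]
top blue_clip 0.38 [ 0.5096 -0.0801  0.0459] [349. 241.]
top blue_foot 0.7 [0.4961 0.3315 0.0091] [222. 244.]
top blue_foot 0.62 [0.4727 0.4961 0.0014] [173. 250.]
top blue_foot 0.36 [ 0.506  -0.0277  0.0513] [333. 242.]
top orange_clip 0.64 [0.4362 0.1882 0.1139] [264. 262.]
top orange_foot 0.4 [0.4332 0.1918 0.0091] [264. 264.]
scene keeper_tab 0.9 [ 0.4579 -0.0159  0.127 ] [275. 263.]
scene blue_clip 0.85 [0.493  0.3271 0.1111] [223. 181.]
scene blue_clip 0.66 [0.4718 0.4985 0.107 ] [193. 155.]
scene blue_foot 0.62 [0.4972 0.3288 0.0095] [227. 207.]
scene blue_foot 0.58 [ 4.738e-01  4.973e-01 -3.000e-04] [199. 183.]
scene orange_clip 0.72 [0.4394 0.192  0.1141] [226. 215.]
scene orange_foot 0.78 [0.4348 0.1962 0.0083] [227. 243.]
0.8
```

The scene picture shows the rack at about (290,278) with its green tab at (275,263). The orange plate is at (227,230), the blue plate at (227,195) and a yellow look-alike at (195,170). I'm enlarging both views to confirm which is which.

Run:
```python
import cv2,numpy as np
t=cv2.imread('pics/top0.png'); s=cv2.imread('pics/scene0.png')
cv2.imwrite('pics/c1.png',cv2.resize(t[212:282,290:370],None,fx=8,fy=8,interpolation=cv2.INTER_CUBIC))
cv2.imwrite('pics/c2.png',cv2.resize(t[215:290,150:285],None,fx=5.5,fy=5.5,interpolation=cv2.INTER_CUBIC))
cv2.imwrite('pics/c3.png',cv2.resize(s[140:330,170:345],None,fx=3.1,fy=3.1,interpolation=cv2.INTER_CUBIC))
```

```text
(no output)
```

View pics/c1.png

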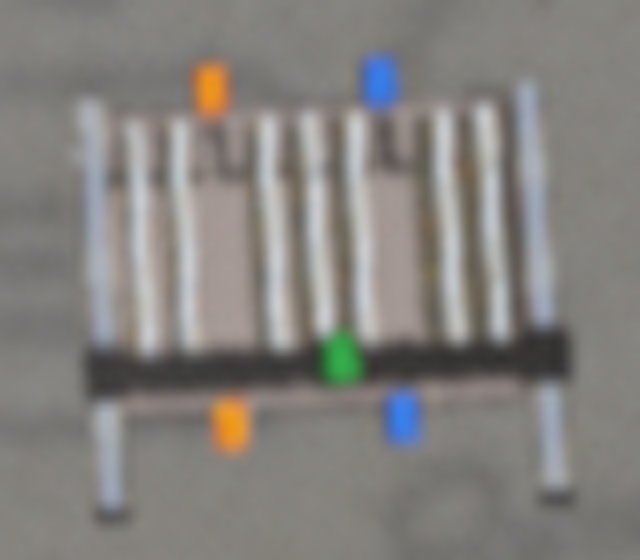

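View pics/c2.png

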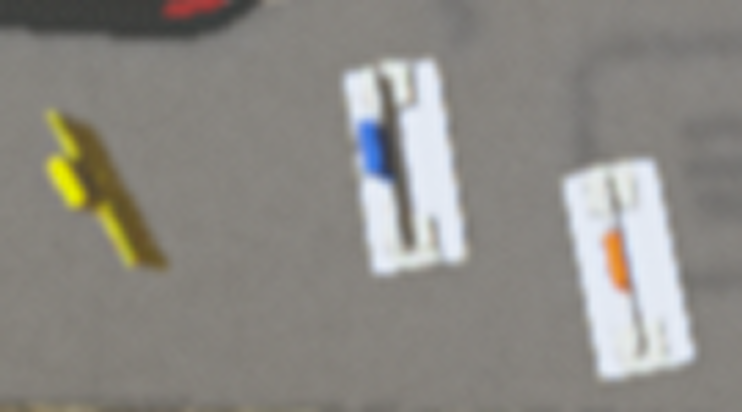

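View pics/c3.png

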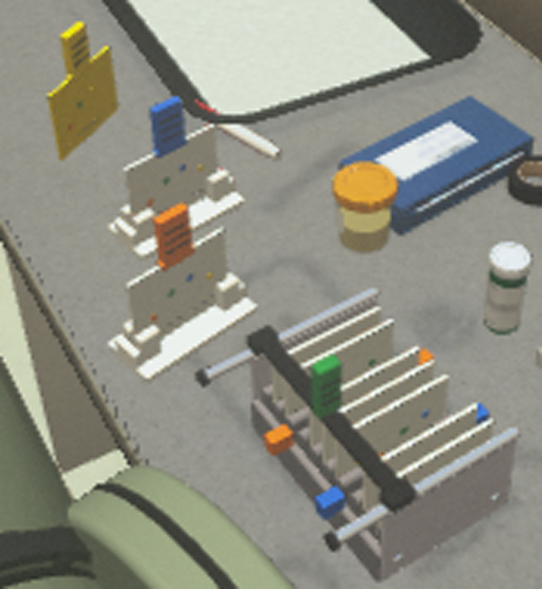

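The crops confirm it. In the top view the blue-clip plate is at (222,244), the orange-clip plate at (264,262), and the yellow look-alike at (163,247) is excluded by colour. The free slots are the 3rd (orange) and 7th (blue) from the left. Next I measure the colour blobs at subpixel level and fit poses.

```bash
cat > m.py <<'E'
from h import *
from scipy.optimize import least_squares
def blobs(bgr):
    hsv=cv2.cvtColor(bgr,cv2.COLOR_BGR2HSV); out={}
    for c,(lo,hi) in dict(orange=(5,18),blue=(102,122),green=(55,75)).items():
        m=cv2.inRange(hsv,(lo,110,70),(hi,255,255))
        n,l,st,ce=cv2.connectedComponentsWithStats(m)
        for i in range(1,n):
            if 8<=st[i,4]<700:
                # soft centroid: weighted by chroma in dilated bbox
                x,y,w_,h_,_=st[i]; x0,y0=x-2,y-2; sub=hsv[y0:y+h_+2,x0:x+w_+2].astype(float); mm=cv2.dilate((l==i).astype(np.uint8),np.ones((3,3)))[y0:y+h_+2,x0:x+w_+2]
                W=sub[...,1]*sub[...,2]*mm; W=np.clip(W-np.median(W[mm==0]) if (mm==0).any() else W,0,None)
                W=np.clip(W-0.15*W.max(),0,None)
                yy,xx=np.mgrid[:W.shape[0],:W.shape[1]]
                out.setdefault(c,[]).append((round((W*xx).sum()/W.sum()+x0,2),round((W*yy).sum()/W.sum()+y0,2),int(st[i,4]),tuple(int(k) for k in st[i,:4])))
    return out
def boxpix(cx,cy,yaw,x0,x1,y0,y1,z0,z1,n):
    c,s=np.cos(yaw),np.sin(yaw); P=[]
    for a in (x0,x1):
        for b in (y0,y1):
            for z in (z0,z1): P.append(pix([cx+c*a-s*b,cy+s*a+c*b,z],n))
    h=cv2.convexHull(np.array(P,np.float32)); m=cv2.moments(h); return np.array([m['m10']/m['m00'],m['m01']/m['m00']]),m['m00']
E
python3 - <<'E'
from m import *
for n in ("top","scene"):
    b=blobs(cv2.imread(f'pics/{n}0.png'))
    for c in b:
        for r in b[c]: print(n,c,r)
for n in ("top","scene"): m=camera_model(n); print((-m['R'].T@m['t']).round(3))
E
```

```text
top orange (np.float64(257.88), np.float64(200.72), 205, (249, 192, 19, 19))
top orange (np.float64(393.03), np.float64(202.24), 69, (384, 200, 20, 6))
top orange (np.float64(315.96), np.float64(222.81), 28, (314, 220, 5, 7))
top orange (np.float64(261.6), np.float64(261.86), 23, (260, 258, 4, 9))
top orange (np.float64(318.41), np.float64(264.62), 28, (316, 262, 5, 7))
top blue (np.float64(248.77), np.float64(182.25), 321, (235, 167, 28, 30))
top blue (np.float64(337.04), np.float64(221.79), 24, (335, 219, 5, 6))
top blue (np.float64(217.01), np.float64(241.52), 34, (216, 237, 5, 10))
top blue (np.float64(339.93), np.float64(263.81), 22, (338, 261, 4, 6))
top green (np.float64(332.23), np.float64(256.43), 25, (330, 254, 5, 6))
scene orange (np.float64(289.91), np.float64(194.54), 18, (285, 192, 10, 6))
scene orange (np.float64(288.48), np.float64(203.6), 66, (278, 197, 20, 12))
scene orange (np.float64(392.09), np.float64(204.5), 19, (388, 201, 9, 6))
scene orange (np.float64(224.78), np.float64(213.76), 166, (219, 205, 14, 22))
scene orange (np.float64(306.56), np.float64(254.57), 
[... 349 characters left out ...]
t64(169.45), np.float64(77.81), 21, (166, 74, 11, 7))
scene blue (np.float64(458.76), np.float64(127.77), 72, (450, 123, 19, 10))
scene blue (np.float64(450.54), np.float64(140.06), 100, (439, 135, 22, 13))
scene blue (np.float64(222.93), np.float64(173.43), 23, (219, 171, 9, 6))
scene blue (np.float64(315.53), np.float64(187.54), 460, (288, 172, 53, 35))
scene blue (np.float64(387.73), np.float64(209.22), 127, (379, 205, 21, 11))
scene blue (np.float64(324.88), np.float64(272.4), 13, (324, 270, 3, 6))
scene blue (np.float64(275.95), np.float64(300.42), 56, (272, 297, 9, 10))
scene green (np.float64(274.66), np.float64(257.34), 34, (271, 255, 9, 6))
[0.387 0.119 1.341]
[ 0.183 -0.479  0.759]
```

```bash
sed -i 's/110,70)/110,30)/' m.py
python3 - <<'E'
from m import *
T=blobs(cv2.imread('pics/top0.png')); S=blobs(cv2.imread('pics/scene0.png'))
for c in S: print(c,[r for r in S[c] if 200<r[0]<330])
def near(B,c,u,v): return min(B[c],key=lambda r:(r[0]-u)**2+(r[1]-v)**2)
def g(B,c,u,v): r=near(B,c,u,v); return np.array(r[:2]),r[2]
so=[(g(T,'orange',316,223)[0],'top',34,1),(g(T,'orange',318,264.6)[0],'top',34,-1),(g(T,'blue',337,222)[0],'top',-34,1),(g(T,'blue',340,264)[0],'top',-34,-1)]
ss=[(g(S,'orange',259,280.5)[0],'scene',34,-1),(g(S,'blue',276,300.4)[0],'scene',-34,-1)]
for name,obs in (('top',so),('both',so+ss),('scene',ss)):
  for h in (.008,.016):
    def f(p):
        L=p[3] if name!='scene' else .0633
        return np.concatenate([boxpix(p[0],p[1],p[2],s*L-.0095,s*L+.0095,y/1e3-.006,y/1e3+.006,.05-h,.05,n)[0]-o for o,n,y,s in obs])
    r=least_squares(f,[.5,-.02,.06,.062]); print(name,h,r.x.round(4),r.fun.round(2))
# clips
for c,t,s,x0 in (('orange',(261.6,261.9),(224.8,213.8),(.44,.19,.17)),('blue',(217,241.5),(223,180),(.495,.33,.17))):
    a,A=g(T,c,*t); b,Bn=g(S,c,*s); print(c,a,A,b,Bn)
    for obs in ([(a,'top')],[(b,'scene')],[(a,'top'),(b,'scene')]):
        def f(p): return np.concatenate([boxpix(p[0],p[1],x0[2],-.015,.015,-.005,.005,.088,.136,n)[0]-o for o,n in obs])
        r=least_squares(f,x0[:2]); print(c,[n for _,n in obs],r.x.round(4),r.fun.round(2))
a,_=g(T,'green',332,256); b,_=g(S,'green',274.7,262);print(a,b)
for obs in ([(a,'top')],[(b,'scene')],[(a,'top'),(b,'scene')]):
    def f(p): return np.concatenate([boxpix(p[0],p[1],.05,-.01,.01,-.006,.006,.1,.148,n)[0]-o for o,n in obs])
    r=least_squares(f,(.46,-.016)); print('tab',[n for _,n in obs],r.x.round(4),r.fun.round(2))
E
```

```text
orange [(np.float64(289.91), np.float64(194.54), 18, (285, 192, 10, 6)), (np.float64(288.48), np.float64(203.6), 66, (278, 197, 20, 12)), (np.float64(224.78), np.float64(213.76), 166, (219, 205, 14, 22)), (np.float64(306.56), np.float64(254.57), 19, (305, 252, 5, 6)), (np.float64(259.36), np.float64(280.51), 68, (255, 277, 10, 10))]
blue [(np.float64(222.93), np.float64(173.43), 23, (219, 171, 9, 6)), (np.float64(315.53), np.float64(187.54), 460, (288, 172, 53, 35)), (np.float64(324.88), np.float64(272.4), 13, (324, 270, 3, 6)), (np.float64(275.95), np.float64(300.42), 56, (272, 297, 9, 10))]
green [(np.float64(274.66), np.float64(257.34), 34, (271, 255, 9, 6))]
top 0.008 [ 0.5026 -0.0117  0.0692  0.0671] [-0.07 -0.02  0.08  0.09  0.   -0.02  0.07 -0.09]Traceback (most recent call last):
  File "<stdin>", line 13, in <module>
    return func(*args, **kwargs)
    result = trf(vector_fun.fun, vector_fun.jac, x0, f0, J0, lb, ub, ftol, xtol,
                 gtol, max_nfev, x_scale, loss_function, tr_solver,
                 tr_options.copy(), verbose, callback=callback_wrapped)
    retu
[... 197 characters left out ...]
e_fun()
    ~~~~~~~~~~~~~~~~^^
    self.f = self.fun_wrapped(xp_copy(self.x))
             ~~~~~~~~~~~~~~~~^^^^^^^^^^^^^^^^^
    return np.atleast_1d(self.fun(x))
                         ~~~~~~~~^^^
    return self.f(x, *self.args, **self.kwargs)
           ~~~~~~^^^^^^^^^^^^^^^^^^^^^^^^^^^^^^
  File "<stdin>", line 12, in f
  File "m.py", line 21, in boxpix
    for z in (z0,z1): P.append(pix([cx+c*a-s*b,cy+s*a+c*b,z],n))
                               ~~~^^^^^^^^^^^^^^^^^^^^^^^^^^^^^
  File "h.py", line 6, in pix
    m=camera_model(n); c=m['R']@np.asarray(X)+m['t']; return np.array([m['fx']*c[0]/c[2]+m['cx'],m['fy']*c[1]/c[2]+m['cy']])
ValueError: time passes only in moves, steps and waits
```

```bash
sed -i '1a import functools\n_cm=None' h.py
python3 - <<'E'
s=open('h.py').read()
s=s.replace("_cm=None","import workcell\n_C={}\ndef camera_model(n):\n    if n not in _C: _C[n]=workcell.camera_model(n)\n    return _C[n]")
open('h.py','w').write(s)
import cv2
h=cv2.cvtColor(cv2.imread('pics/scene0.png'),cv2.COLOR_BGR2HSV)
for (u,v) in ((223,175),(223,180),(224,186),(221,182),(274,257),(274,262),(276,267),(278,270)): print(u,v,h[v,u])
E
```

```text
223 175 [111  89 103]
223 180 [111  85 102]
224 186 [112  91 104]
221 182 [109  71  90]
274 257 [ 65 155 170]
274 262 [63 81 91]
276 267 [56 52 73]
278 270 [60 74 89]
```

```bash
sed -i 's/def blobs(bgr)/def blobs(bgr,S=110)/; s/(lo,110,30)/(lo,S,30)/' m.py
cat > fit.py <<'E'
from m import *
def g(B,c,u,v): r=min(B[c],key=lambda r:(r[0]-u)**2+(r[1]-v)**2); return np.array(r[:2]),r[2:]
if __name__=='__main__':
  T=blobs(cv2.imread('pics/top0.png')); im=cv2.imread('pics/scene0.png'); S=blobs(im); S2=blobs(im,50)
  so=[(g(T,'orange',316,223)[0],'top',34,1),(g(T,'orange',318,264.6)[0],'top',34,-1),(g(T,'blue',337,222)[0],'top',-34,1),(g(T,'blue',340,264)[0],'top',-34,-1)]
  ss=[(g(S,'orange',259,280.5)[0],'scene',34,-1),(g(S,'blue',276,300.4)[0],'scene',-34,-1)]
  for name,obs in (('top',so),('both',so+ss),('scene',ss)):
   for h in (.008,.012,.016):
    def f(p):
        L=p[3] if name!='scene' else .067
        q=np.concatenate([boxpix(p[0],p[1],p[2],s*L-.0095,s*L+.0095,y/1e3-.006,y/1e3+.006,.05-h,.05,n)[0]-o for o,n,y,s in obs])
        return q if name!='scene' else np.append(q,(p[3]-.067))
    r=least_squares(f,[.5,-.02,.06,.062]); print(name,h,r.x.round(4),r.fun.round(2))
  for c,t,s,x0 in (('orange',(261.6,261.9),(224.8,213.8),(.44,.19,.17)),('blue',(217,241.5),(223,180),(.495,.33,.17))):
    a,A=g(T,c,*t); b,Bn=g(S if c=='orange' else S2,c,*s); print(c,a,A,b,Bn)
    for obs in ([(a,'top')],[(b,'scene')],[(a,'top'),(b,'scene')]):
        def f(p): return np.concatenate([boxpix(p[0],p[1],x0[2],-.015,.015,-.005,.005,.088,.136,n)[0]-o for o,n in obs])
        r=least_squares(f,x0[:2]); print(c,[n for _,n in obs],r.x.round(4),r.fun.round(2))
  a,_=g(T,'green',332,256); b,_=g(S2,'green',274.7,262);print(a,b,_)
  for obs in ([(a,'top')],[(b,'scene')],[(a,'top'),(b,'scene')]):
    def f(p): return np.concatenate([boxpix(p[0],p[1],.07,-.01,.01,-.006,.006,.1,.148,n)[0]-o for o,n in obs])
    r=least_squares(f,(.46,-.016)); print('tab',[n for _,n in obs],r.x.round(4),r.fun.round(2))
E
python3 fit.py
```

```text
Traceback (most recent call last):
  File "fit.py", line 4, in <module>
    T=blobs(cv2.imread('pics/top0.png')); im=cv2.imread('pics/scene0.png'); S=blobs(im); S2=blobs(im,50)
                                                                                            ~~~~~^^^^^^^
  File "m.py", line 13, in blobs
    W=np.clip(W-0.15*W.max(),0,None)
                     ~~~~~^^
ValueError: zero-size array to reduction operation maximum which has no identity
```

```bash
sed -i 's/if 8<=st\[i,4\]<700:/if 8<=st[i,4]<700 and st[i,0]>3 and st[i,1]>3:/' m.py; python3 fit.py
```

```text
top 0.008 [ 0.5026 -0.0117  0.0692  0.0671] [-0.07 -0.02  0.08  0.09  0.   -0.02  0.07 -0.09]
top 0.012 [ 0.5028 -0.0118  0.0621  0.067 ] [ 0.07 -0.05 -0.09 -0.02  0.12  0.1  -0.12 -0.05]
top 0.016 [ 0.503  -0.012   0.0596  0.0673] [ 0.13 -0.16 -0.13 -0.    0.15  0.04 -0.19  0.02]
both 0.008 [ 0.5049 -0.0118  0.0601  0.0672] [ 0.14 -0.87 -0.09 -0.66  0.22 -0.68 -0.1  -0.65  0.   -0.36 -0.18  0.11]
both 0.012 [ 0.5035 -0.0116  0.0523  0.066 ] [ 0.22 -0.07 -0.38 -0.69  0.28  0.28 -0.41 -0.5  -0.08 -0.08 -0.51  0.47]
both 0.016 [ 0.5041 -0.0114  0.0637  0.0665] [-0.14 -0.2  -0.26 -0.59 -0.12 -0.08 -0.33 -0.66 -0.03  0.65 -0.18  1.04]
scene 0.008 [ 0.5045 -0.0122  0.0599  0.0653] [ 0.02 -0.23 -0.16  0.25 -0.  ]
scene 0.012 [ 0.5054 -0.0105  0.0622  0.067 ] [ 0.04 -0.29 -0.13  0.09  0.  ]
scene 0.016 [ 0.5   -0.02   0.06   0.062] [-0.    3.97 -0.1   4.75 -0.  ]
orange [261.6  261.86] (23, (260, 258, 4, 9)) [224.78 213.76] (166, (219, 205, 14, 22))
orange ['top'] [0.4359 0.1968] [-0.97 -0.19]
orange ['scene'] [0.436  0.1972] [-0.47  0.61]
orange ['top', 'scene'] [0.4366 0.195 ] [-0.36 -0.41  0.1   1.03]
blue [217.01 241.52] (34, (216, 237, 5, 10)) [222.83 177.08] (149, (218, 171, 12, 20))
blue ['top'] [0.4939 0.3319] [0. 0.]
blue ['scene'] [0.4986 0.3417] [-0.02  0.02]
blue ['top', 'scene'] [0.4956 0.3333] [-0.45 -0.55  0.26  1.89]
[332.23 256.43] [274.57 259.87] (144, (270, 254, 10, 21))
tab ['top'] [ 0.4559 -0.0163] [-0.21 -0.02]
tab ['scene'] [ 0.4643 -0.0051] [ 0.45 -0.34]
tab ['top', 'scene'] [ 0.4594 -0.011 ] [-1.97 -1.23 -0.09  2.33]
```

```bash
cat > go.py <<'E'
import sys,numpy as np
from workcell import get_obs
from scipy.spatial.transform import Rotation as Ro
# usage: go.py x y z yaw : TCP target; yaw = rack-like x-axis yaw; prints turn (tool) & shift (tool axes after the turn)
x,y,z,yaw=map(float,sys.argv[1:5]); o=get_obs(); R=np.array(o['ee_rot'])
s,c=np.sin(yaw),np.cos(yaw)
Rt=np.array([[s,-c,0],[-c,-s,0],[0,0,-1]])
rv=Ro.from_matrix(R.T@Rt).as_rotvec(); d=np.array([x,y,z])-o['position']
print('pos',np.round(o['position'],4),'t',o['time'],'open',round(o['opening'],4),'F',np.round(o['contact_force'],1))
print('turn',rv.round(4),'shift after turn',(Rt.T@d).round(4))
E
python3 go.py .456 -.0148 .26 .063
python3 - <<'E'
from h import *
t=cv2.imread('pics/top0.png'); hsv=cv2.cvtColor(t,cv2.COLOR_BGR2HSV)
m=cv2.inRange(hsv,(0,0,165),(180,60,255)); n,l,st,ce=cv2.connectedComponentsWithStats(m)
for i in range(1,n):
    if 150<st[i,4]<2000 and 230>ce[i,0]>210 or 250<ce[i,0]<275 and st[i,4]>150:
        c,_=cv2.findContours((l==i).astype(np.uint8),cv2.RETR_EXTERNAL,cv2.CHAIN_APPROX_NONE); r=cv2.minAreaRect(max(c,key=len)); b=cv2.boxPoints(r)
        W=np.array([ray(u,v,.008,'top')[:2] for u,v in b]); e=W[1:]-W[:-1]; print(ce[i],st[i],W.mean(0).round(4),[(round(float(np.hypot(*k)),4),round(float(np.arctan2(k[1],k[0])),3)) for k in e])
E
```

```text
pos [ 0.196  -0.5406  0.3039] t 0.8 open 0.0853 F [-0.3 -0.1  0.1]
turn [ 0.     -0.      0.2848] shift after turn [-0.5084 -0.2926  0.0439]
[273.52465974  25.96033953] [   74     0   394    54 20499] [1.2851 0.2033] [(1.4362, -1.566), (0.2069, 3.091), (1.4033, 1.579)]
[223.90891841 245.22770398] [212 226  23  39 527] [0.4941 0.3296] [(0.0599, -1.402), (0.1257, -2.953), (0.059, 1.74)]
[263.71732523 263.46200608] [252 244  24  40 658] [0.4357 0.1937] [(0.06, -1.358), (0.1253, -2.924), (0.0591, 1.784)]
```

Request:
carry_out(
  series=[
    [[0, 0, 0], [0, 0, 0.095], 1],
    [[0, 0, 0], [0, 0, 0.095], 1],
    [[0, 0, 0], [0, 0, 0.095], 1],
    [[-0.04, -0.023, 0], [0, 0, 0], 1],
    [[-0.04, -0.023, 0], [0, 0, 0], 1],
    [[-0.04, -0.023, 0], [0, 0, 0], 1],
    [[-0.04, -0.023, 0], [0, 0, 0], 1],
    [[-0.04, -0.023, 0], [0, 0, 0], 1],
  ],
)

```text
time: 1.6
position: [0.2987, -0.3321, 0.304]
ee_rot: [[0.062, -0.998, 0.001], [-0.998, -0.062, -0.0], [0.0, -0.001, -1.0]]
contact_force: [0.7, 0.0, 0.0]
opening: 0.0855
```

Request:
carry_out(
  series=[
    [[-0.04, -0.023, 0], [0, 0, 0], 0.6],
    [[-0.04, -0.023, 0], [0, 0, 0], 0.6],
    [[-0.04, -0.023, 0], [0, 0, 0], 0.6],
    [[-0.04, -0.023, 0], [0, 0, 0], 0.6],
    [[-0.04, -0.023, 0], [0, 0, 0], 0.6],
    [[-0.04, -0.023, 0], [0, 0, 0], 0.6],
    [[0, 0, 0], [0, 0, 0], 0.6],
    [[0, 0, 0], [0, 0, 0], 0.6],
  ],
)

```text
time: 2.4
position: [0.4211, -0.0846, 0.304]
ee_rot: [[0.066, -0.998, -0.0], [-0.998, -0.066, -0.001], [0.001, 0.0, -1.0]]
contact_force: [0.5, 0.4, 0.4]
opening: 0.0512
```

```bash
python3 go.py .456 -.0148 .23 .063
```

```text
pos [ 0.4211 -0.0846  0.304 ] t 2.4 open 0.0512 F [0.5 0.4 0.4]
turn [ 0.0001 -0.0006  0.0033] shift after turn [-0.0675 -0.0393  0.074 ]
```

Request:
carry_out(
  series=[
    [[-0.034, -0.02, 0], [0, 0, 0.003], 0.6],
    [[-0.0335, -0.0195, 0], [0, 0, 0], 0.6],
    [[0, 0, 0.037], [0, 0, 0], 0.6],
    [[0, 0, 0.037], [0, 0, 0], 0.6],
    [[0, 0, 0], [0, 0, 0], 0.6],
  ],
)

```text
time: 2.9
position: [0.4522, -0.0163, 0.225]
ee_rot: [[0.058, -0.998, -0.012], [-0.998, -0.058, 0.002], [-0.003, 0.012, -1.0]]
contact_force: [-0.1, -0.4, -1.3]
opening: 0.0513
```

```bash
python3 go.py .456 -.0148 .181 .063
python3 - <<'E'
from h import *
o=[]
for n in ("scene","top"):
    im=read_camera(n)[:,:,::-1]; c=im[200:320,200:345] if n=='scene' else im[190:310,270:400]; o.append(cv2.resize(c,(390,360),interpolation=cv2.INTER_CUBIC))
cv2.imwrite('pics/a1.png',np.hstack(o))
E
```

```text
pos [ 0.4522 -0.0163  0.225 ] t 2.9 open 0.0513 F [-0.1 -0.4 -1.3]
turn [ 0.0116  0.0029 -0.0053] shift after turn [-0.0013 -0.0039  0.044 ]
```

View pics/a1.png

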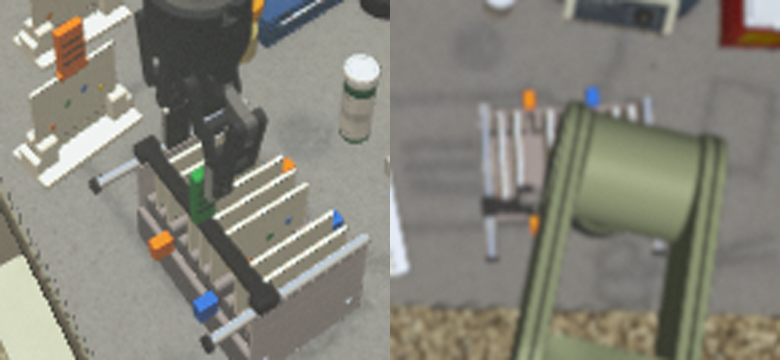

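The scene view shows the fingers above the green tab (about (275,263) in the full picture), one on each side. I check the settled pose before going down.

```bash
python3 go.py .456 -.0148 .181 .063
```

```text
pos [ 0.4558 -0.017   0.2299] t 3.0 open 0.051 F [ 0.1 -0.3  1. ]
turn [ 0.0016  0.0002 -0.0056] shift after turn [-0.0022 -0.0004  0.0489]
```

Request:
carry_out(
  series=[
    [[-0.002, 0, 0.016], [0, 0, -0.005], 0.6],
    [[0, 0, 0.016], [0, 0, 0], 0.6],
    [[0, 0, 0.016], [0, 0, 0], 0.6],
    [[0, 0, 0], [0, 0, 0], 0.6],
    [[0, 0, 0], [0, 0, 0], 0],
    [[0, 0, 0], [0, 0, 0], 0],
    [[0, 0, 0], [0, 0, 0], 0],
    [[0, 0, 0], [0, 0, 0], 0],
  ],
)

```text
time: 3.8
position: [0.4574, -0.015, 0.1838]
ee_rot: [[0.065, -0.998, 0.004], [-0.998, -0.065, -0.003], [0.003, -0.003, -1.0]]
contact_force: [0.1, -5.2, 4.6]
opening: 0.0113
```

Request:
carry_out(
  series=[
    [[0, 0.01, 0], [0, 0, 0], 0],
    [[0, 0.01, 0], [0, 0, 0], 0],
    [[0, 0.01, 0], [0, 0, 0], 0],
    [[0, 0.007, 0], [0, 0, 0], 0],
    [[0, 0.003, 0], [0, 0, 0], 0],
    [[0, 0, 0], [0, 0, 0], 0],
  ],
)

```text
time: 4.4
position: [0.4232, -0.0174, 0.184]
ee_rot: [[0.063, -0.998, 0.022], [-0.998, -0.063, -0.002], [0.003, -0.022, -1.0]]
contact_force: [24.6, -2.4, -18.2]
opening: 0.011
```

Request:
carry_out(
  series=[
    [[0, 0, 0], [0, 0, 0], 0],
    [[0, 0, 0], [0, 0, 0], 0],
    [[0, 0, 0], [0, 0, 0], 0],
  ],
)

```text
time: 4.7
position: [0.4232, -0.0174, 0.184]
ee_rot: [[0.063, -0.998, 0.021], [-0.998, -0.063, -0.002], [0.003, -0.02, -1.0]]
contact_force: [23.3, -2.7, -16.1]
opening: 0.0111
```

Run:
```python
from h import *
o=[]
for n in ("scene","top"):
    im=read_camera(n)[:,:,::-1]; c=im[200:320,200:345] if n=='scene' else im[190:310,270:400]; o.append(cv2.resize(c,(390,360),interpolation=cv2.INTER_CUBIC))
cv2.imwrite('pics/a2.png',np.hstack(o))
print(get_obs()['contact_force'],get_obs()['position'])
```

```text
[ 22.57306366  -1.59551361 -15.9090912 ] [ 0.42327126 -0.01742178  0.18396716]
```

View pics/a2.png

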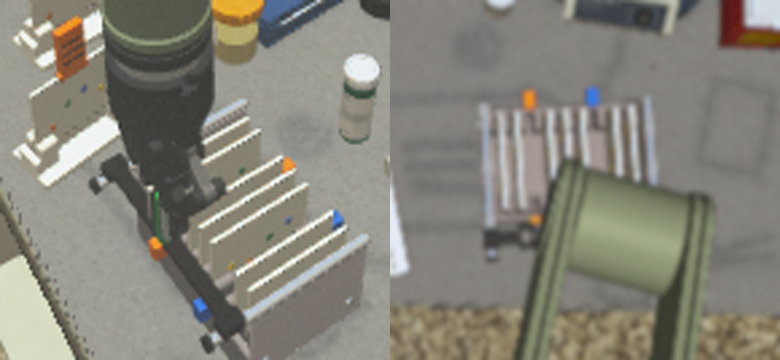

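Request:
carry_out(
  series=[
    [[0, -0.002, 0], [0, 0, 0], 0],
    [[0, -0.002, 0], [0, 0, 0], 0.5],
    [[0, 0, 0], [0, 0, 0], 0.5],
    [[0, 0, 0], [0, 0, 0], 0.5],
    [[0, 0, -0.03], [0, 0, 0], 0.5],
    [[0, 0, -0.04], [0, 0, 0], 0.5],
    [[0, 0, -0.04], [0, 0, 0], 0.5],
    [[0, 0, 0], [0, 0, 0], 0.5],
  ],
)

```text
time: 5.6
position: [0.4229, -0.0167, 0.2979]
ee_rot: [[0.065, -0.998, 0.012], [-0.998, -0.065, -0.003], [0.004, -0.012, -1.0]]
contact_force: [0.7, 0.2, 1.7]
opening: 0.0427
```

```bash
python3 go.py .4357 .1937 .27 .215
python3 - <<'E'
from h import *
for t in ("orange_clip","blue_clip","keeper_tab"):
    im=read_camera("scene"); 
    for r in spot_point(t,"scene")[:2]: print(t,round(r['p'],2),w(r['position'],"scene").round(4))
cv2.imwrite('pics/s3.png',im[:,:,::-1])
E
```

```text
pos [ 0.4229 -0.0167  0.2979] t 5.6 open 0.0427 F [0.7 0.2 1.7]
turn [-0.0114 -0.0044 -0.15  ] shift after turn [-0.2028 -0.0573  0.0279]
orange_clip 0.74 [0.4373 0.1897 0.1127]
blue_clip 0.97 [0.4914 0.3282 0.1109]
blue_clip 0.58 [0.469  0.4988 0.1026]
keeper_tab 0.68 [ 0.4252 -0.0188  0.1248]
```

Run:
```python
from fit import *
im=cv2.imread('pics/s3.png'); print(blobs(im,50)['green'], blobs(im)['green'])
c=im[220:320,200:330]; cv2.imwrite('pics/s3c.png',cv2.resize(c,None,fx=6,fy=6,interpolation=cv2.INTER_CUBIC))
```

```text
[(np.float64(332.8), np.float64(230.59), 23, (328, 228, 11, 5)), (np.float64(260.89), np.float64(267.31), 143, (257, 261, 11, 20))] [(np.float64(261.66), np.float64(264.08), 35, (258, 261, 9, 7))]
```

View pics/s3c.png

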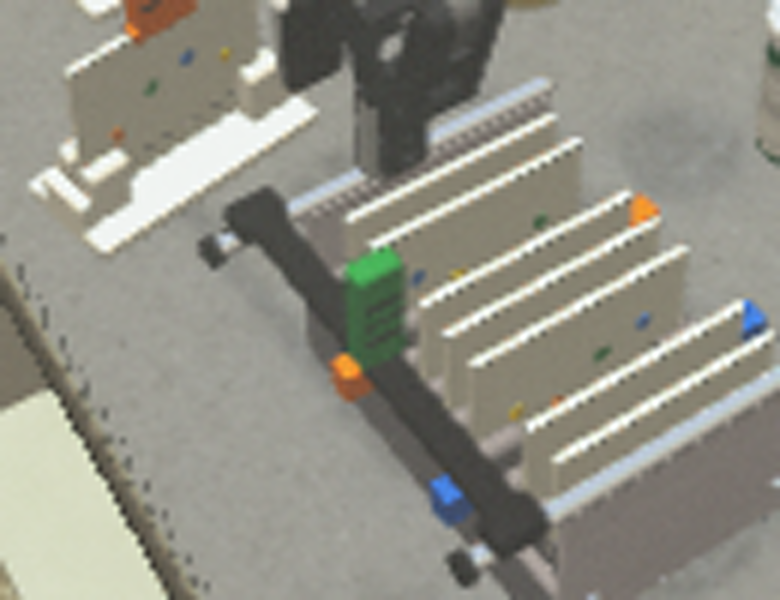

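Run:
```python
from h import *
for z in (.148,):
    a=ray(274.66,257.34,z,'scene');b=ray(261.66,264.08,z,'scene');print(a,b,np.hypot(*(a-b)[:2]))
z=.125; a=ray(274.57,259.87,z,'scene');b=ray(260.89,267.31,z,'scene');print(np.hypot(*(a-b)[:2]))
```

```text
[ 0.45634423 -0.01691413  0.148     ] [ 0.42374131 -0.01907073  0.148     ] 0.032674168510391656
0.03586527065623482
```

The bar has moved about 34 mm and stopped against roughly 23 N, so it is past the 25 mm needed to clear the slots. Next is the orange plate.

Request:
carry_out(
  series=[
    [[0, 0, 0], [-0.011, -0.004, -0.075], 0.5],
    [[0, 0, 0], [0, 0, -0.075], 0.5],
    [[-0.04, -0.0115, 0], [0, 0, 0], 0.5],
    [[-0.04, -0.0115, 0], [0, 0, 0], 0.5],
    [[-0.04, -0.0115, 0], [0, 0, 0], 0.5],
    [[-0.04, -0.0115, 0], [0, 0, 0], 0.5],
    [[-0.04, -0.0115, 0], [0, 0, 0], 0.5],
    [[0, 0, 0.028], [0, 0, 0], 0.5],
  ],
)

```text
time: 6.7
position: [0.4352, 0.1963, 0.2665]
ee_rot: [[0.219, -0.976, -0.005], [-0.976, -0.219, 0.007], [-0.007, 0.003, -1.0]]
contact_force: [1.5, -0.5, -0.2]
opening: 0.0426
```

Request:
carry_out(
  series=[
    [[0, 0, 0], [0, 0, 0], 0.5],
    [[0, 0, 0], [0, 0, 0], 0.5],
    [[0, 0, 0], [0, 0, 0], 0.5],
  ],
)

```text
time: 7.0
position: [0.4336, 0.191, 0.2646]
ee_rot: [[0.212, -0.977, -0.011], [-0.977, -0.212, 0.003], [-0.005, 0.01, -1.0]]
contact_force: [-0.3, -0.1, 0.9]
opening: 0.0426
```

```bash
python3 go.py .436 .193 .171 .215
python3 - <<'E'
from h import *
o=[]
for n in ("scene","top"):
    im=read_camera(n)[:,:,::-1]; c=im[140:260,160:305] if n=='scene' else im[190:310,200:330]; o.append(cv2.resize(c,(390,360),interpolation=cv2.INTER_CUBIC))
cv2.imwrite('pics/a4.png',np.hstack(o))
E
```

```text
pos [0.4336 0.191  0.2646] t 7.0 open 0.0426 F [-0.3 -0.1  0.9]
turn [ 0.0105  0.0051 -0.0016] shift after turn [-0.0015 -0.0028  0.0936]
```

View pics/a4.png

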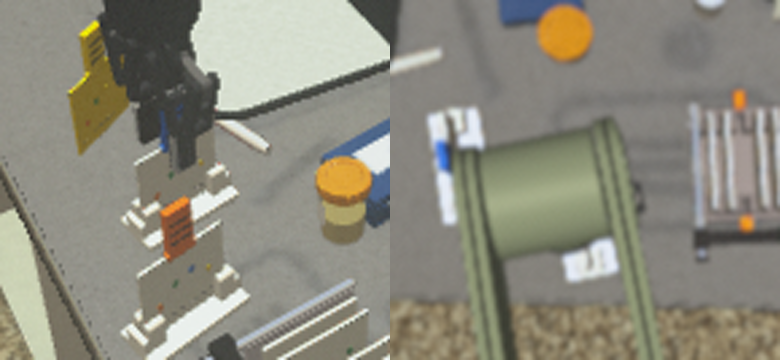

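The fingers are above the orange clip, which sits at about (226,215) in the full scene picture. I correct the small tilt, descend and grip.

Request:
carry_out(
  series=[
    [[-0.0015, -0.003, 0.02], [0.01, 0.005, 0], 0.5],
    [[0, 0, 0.025], [0, 0, 0], 0.5],
    [[0, 0, 0.025], [0, 0, 0], 0.5],
    [[0, 0, 0.02], [0, 0, 0], 0.5],
    [[0, 0, 0], [0, 0, 0], 0.5],
    [[0, 0, 0], [0, 0, 0], 0.5],
  ],
)

```text
time: 7.7
position: [0.4363, 0.1935, 0.1751]
ee_rot: [[0.212, -0.977, 0.0], [-0.977, -0.212, 0.0], [-0.0, -0.0, -1.0]]
contact_force: [0.2, -0.2, -0.5]
opening: 0.043
```

```bash
python3 go.py .436 .193 .171 .215
python3 - <<'E'
from h import *
im=read_camera('scene')[:,:,::-1]; cv2.imwrite('pics/a5.png',cv2.resize(im[150:270,160:305],None,fx=5,fy=5,interpolation=cv2.INTER_CUBIC))
E
```

```text
pos [0.4363 0.1935 0.1751] t 7.7 open 0.043 F [ 0.2 -0.2 -0.5]
turn [-0.0003  0.0002 -0.0012] shift after turn [0.0004 0.0004 0.0041]
```

View pics/a5.png

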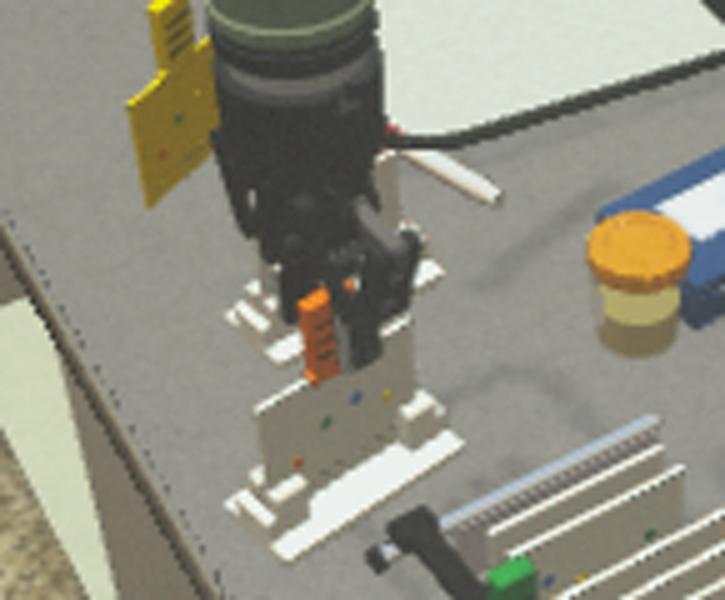

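The picture shows the fingers straddling the orange clip (crop (320,335)). Closing.

Request:
carry_out(
  series=[
    [[0, 0, 0.003], [0, 0, 0], 0.2],
    [[0, 0, 0], [0, 0, 0], 0.1],
    [[0, 0, 0], [0, 0, 0], 0],
    [[0, 0, 0], [0, 0, 0], 0],
    [[0, 0, 0], [0, 0, 0], 0],
    [[0, 0, 0], [0, 0, 0], 0],
  ],
)

```text
time: 8.35
position: [0.4364, 0.1939, 0.1723]
ee_rot: [[0.213, -0.977, 0.001], [-0.977, -0.213, 0.0], [0.0, -0.001, -1.0]]
contact_force: [-1.0, -0.5, 6.0]
opening: 0.0094
```

Request:
carry_out(
  series=[
    [[0, 0, -0.01], [0, 0, 0], 0],
    [[0, 0, -0.02], [0, 0, 0], 0],
    [[0, 0, -0.03], [0, 0, 0], 0],
    [[0, 0, -0.03], [0, 0, 0], 0],
    [[0, 0, -0.03], [0, 0, 0], 0],
    [[0, 0, 0], [0, 0, 0], 0],
    [[0, 0, 0], [0, 0, 0], 0],
  ],
)

```text
time: 9.05
position: [0.4355, 0.1938, 0.2914]
ee_rot: [[0.213, -0.977, -0.0], [-0.977, -0.213, 0.0], [-0.0, 0.0, -1.0]]
contact_force: [-0.1, 0.1, -1.9]
opening: 0.0094
```

```bash
python3 go.py .5009 .0221 .292 .063
python3 - <<'E'
from h import *
im=read_camera('scene')[:,:,::-1]; cv2.imwrite('pics/s6.png',im); cv2.imwrite('pics/a6.png',cv2.resize(im[120:270,140:305],None,fx=4,fy=4,interpolation=cv2.INTER_CUBIC))
for t in ('orange_clip','orange_foot'):
    for r in spot_point(t,'scene')[:1]: print(t,r['p'],w(r['position'],'scene').round(4))
E
```

```text
pos [0.4355 0.1938 0.2914] t 9.05 open 0.0094 F [-0.1  0.1 -1.9]
turn [1.000e-04 4.000e-04 1.519e-01] shift after turn [ 0.1755 -0.0545 -0.0006]
orange_clip 0.74 [0.503  0.0564 0.0496]
orange_foot 0.77 [0.4335 0.1954 0.1302]
```

View pics/a6.png

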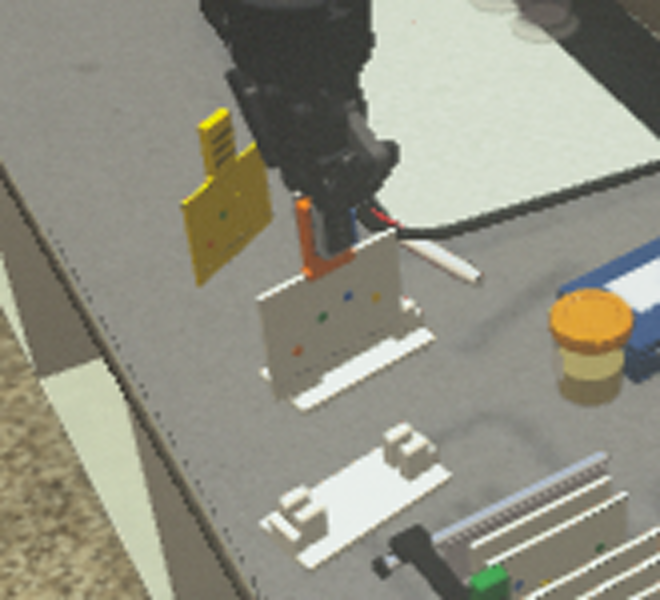

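The orange plate is lifted and hangs upright. Carrying it over the orange slot.

Request:
carry_out(
  series=[
    [[0, 0, 0], [0, 0, 0.076], 0],
    [[0, 0, 0], [0, 0, 0.076], 0],
    [[0.035, -0.011, 0], [0, 0, 0], 0],
    [[0.035, -0.011, 0], [0, 0, 0], 0],
    [[0.035, -0.011, 0], [0, 0, 0], 0],
    [[0.035, -0.011, 0], [0, 0, 0], 0],
    [[0.035, -0.0105, 0], [0, 0, 0], 0],
    [[0, 0, 0], [0, 0, 0], 0],
  ],
)

```text
time: 10.0
position: [0.5017, 0.0189, 0.2896]
ee_rot: [[0.058, -0.998, -0.003], [-0.998, -0.058, -0.001], [0.001, 0.003, -1.0]]
contact_force: [-0.7, 1.1, -1.0]
opening: 0.0092
```

Request:
carry_out(
  series=[
    [[0, 0, 0], [0, 0, 0], 0],
    [[0, 0, 0], [0, 0, 0], 0],
    [[0, 0, 0], [0, 0, 0], 0],
  ],
)

```text
time: 10.3
position: [0.5005, 0.0236, 0.2906]
ee_rot: [[0.064, -0.998, -0.002], [-0.998, -0.064, 0.001], [-0.001, 0.002, -1.0]]
contact_force: [0.1, 0.5, -2.4]
opening: 0.0093
```

```bash
python3 go.py .5009 .0221 .272 .063
python3 - <<'E'
from h import *
o=[]
for n in ("scene","top"):
    im=read_camera(n)[:,:,::-1]; cv2.imwrite(f'pics/{n}7.png',im); c=im[180:320,200:350] if n=='scene' else im[200:300,280:380]; o.append(cv2.resize(c,(390,390),interpolation=cv2.INTER_CUBIC))
cv2.imwrite('pics/a7.png',np.hstack(o))
E
```

```text
pos [0.5005 0.0236 0.2906] t 10.3 open 0.0093 F [ 0.1  0.5 -2.4]
turn [0.0019 0.0007 0.0014] shift after turn [ 0.0016 -0.0003  0.0186]
```

View pics/a7.png

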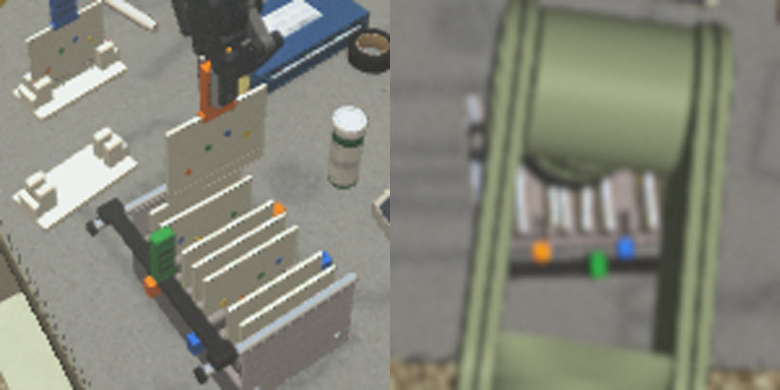

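The scene view shows the orange plate hanging over the rack just behind the free slot. Next I compare its top-edge ridge with those of the plain plates in the same picture, so camera bias cancels.

```bash
cat > ridge.py <<'E'
from h import *
RX,RY,RPSI=.503,-.0118,.063
def rk(x,y,z,c=(RX,RY),psi=RPSI): return [c[0]+np.cos(psi)*x-np.sin(psi)*y,c[1]+np.sin(psi)*x+np.cos(psi)*y,z]
def ridge(gray,P0,P1,n='scene',half=4,step=.1,N=60,show=False):
    a,b=pix(P0,n),pix(P1,n); d=(b-a)/np.linalg.norm(b-a); nn=np.array([-d[1],d[0]]); 
    ts=np.linspace(0,1,N); os_=np.arange(-half,half+1e-6,step)
    mx=(a[0]+(b-a)[0]*ts)[:,None]+nn[0]*os_; my=(a[1]+(b-a)[1]*ts)[:,None]+nn[1]*os_
    pr=cv2.remap(gray,mx.astype(np.float32),my.astype(np.float32),cv2.INTER_CUBIC).mean(0)
    i=pr.argmax(); w_=np.clip(pr-(pr[max(0,i-15):i+16].min()*.5+pr[i]*.5),0,None); w_[:max(0,i-15)]=0; w_[i+16:]=0
    return (w_*os_).sum()/w_.sum(), pr[i], nn
def gain(P,e,nn,n='scene'): return (pix(np.array(P)+np.array(e)*1e-3,n)-pix(P,n))@nn   # px per mm
def run(png,tcp,yaw,footoff=.1643,tx=0.):
    g=cv2.cvtColor(cv2.imread(png),cv2.COLOR_BGR2GRAY).astype(np.float32)
    ey=[-np.sin(RPSI),np.cos(RPSI),0]
    for k in (1,2,4,5,6,8,9):
        y=(5-k)*.017
        # segment away from the bar and held plate
        for xa,xb in ((-.03,.04),(-.045,0),(0,.045)):
            o,p,nn=ridge(g,rk(xa,y,.088),rk(xb,y,.088)); G=gain(rk(0,y,.088),ey,nn)
            print('slot',k,xa,'off px %.2f -> y %.2f mm peak %.0f gain %.2f'%(o,o/G,p,G))
    zt=tcp[2]-footoff+.08; c=tcp[:2]
    for xa,xb in ((-.047,-.02),(.022,.047)):
        o,p,nn=ridge(g,rk(xa,0,zt,c,yaw),rk(xb,0,zt,c,yaw)); G=gain([c[0],c[1],zt],ey,nn); print('held',xa,'off px %.2f -> y %.2f mm peak %.0f'%(o,o/G,p), pix(rk(xa,0,zt,c,yaw),'scene').round(1))
E
python3 - <<'E'
from ridge import *
o=get_obs(); R=o['ee_rot']; yaw=np.arctan2(R[0][0],-R[1][0]); print(yaw)
run('pics/scene7.png',o['position'],yaw)
E
```

```text
0.06446787335962673
slot 1 -0.03 off px -1.81 -> y 5.42 mm peak 131 gain -0.33
slot 1 -0.045 off px 0.19 -> y -0.57 mm peak 164 gain -0.33
slot 1 0 off px 1.32 -> y -3.96 mm peak 134 gain -0.33
slot 2 -0.03 off px 0.20 -> y -0.59 mm peak 236 gain -0.34
slot 2 -0.045 off px 0.16 -> y -0.48 mm peak 239 gain -0.34
slot 2 0 off px 0.19 -> y -0.57 mm peak 234 gain -0.34
slot 4 -0.03 off px 0.19 -> y -0.53 mm peak 239 gain -0.36
slot 4 -0.045 off px 0.24 -> y -0.67 mm peak 239 gain -0.36
slot 4 0 off px 0.15 -> y -0.41 mm peak 240 gain -0.36
slot 5 -0.03 off px 0.19 -> y -0.52 mm peak 241 gain -0.37
slot 5 -0.045 off px 0.25 -> y -0.67 mm peak 241 gain -0.37
slot 5 0 off px 0.15 -> y -0.41 mm peak 240 gain -0.37
slot 6 -0.03 off px 0.20 -> y -0.53 mm peak 241 gain -0.38
slot 6 -0.045 off px 0.27 -> y -0.71 mm peak 240 gain -0.38
slot 6 0 off px 0.16 -> y -0.42 mm peak 242 gain -0.38
slot 8 -0.03 off px 0.21 -> y -0.52 mm peak 243 gain -0.40
slot 8 -0.045 off px 0.28 -> y -0.70 mm peak 244 gain -0.40
slot 8 0 off px 0.17 -> y -0.42 mm peak 243 gain -0.40
slot 9 -0.03 off px 0.25 -> y -0.62 mm peak 243 gain -0.41
slot 9 -0.045 off px 0.29 -> y -0.70 mm peak 244 gain -0.41
slot 9 0 off px 0.23 -> y -0.56 mm peak 243 gain -0.41
held -0.047 off px 0.10 -> y -0.29 mm peak 240 [264.4 227.1]
held 0.022 off px 0.30 -> y -0.84 mm peak 236 [291.3 214.5]
```

```bash
cat >> ridge.py <<'E'
def ends(png,tcp,yaw,footoff=.1643,ks=(2,4,5,6,8,9)):
    g=cv2.cvtColor(cv2.imread(png),cv2.COLOR_BGR2GRAY).astype(np.float32)
    def edge(f,sgn):
        xs=np.arange(.038,.062,.0002); pr=np.array([[cv2.remap(g,np.float32([[p[0]]]),np.float32([[p[1]]]),cv2.INTER_LINEAR)[0,0] for p in (pix(f(sgn*x,dy),'scene') for dy in (-.001,0,.001))] for x in xs]).mean(1)
        hi=pr[:20].mean(); lo=pr[-30:].min(); t=(hi+lo)/2; i=np.argmax(pr<t); return xs[i]*1e3
    B=.0005
    for k in ks: print('slot',k,'near %.1f far %.1f'%tuple(edge(lambda x,d:rk(x,(5-k)*.017-B+d,.088),s) for s in (-1,1)))
    zt=tcp[2]-footoff+.08; print('held near %.1f far %.1f'%tuple(edge(lambda x,d:rk(x,-B+d,zt,tcp[:2],yaw),s) for s in (-1,1)))
E
python3 - <<'E'
from ridge import *
o=get_obs(); R=o['ee_rot']; yaw=np.arctan2(R[0][0],-R[1][0])
ends('pics/scene7.png',o['position'],yaw)
E
python3 go.py .5009 .0221 .225 .076
```

```text
slot 2 near 48.2 far 52.4
slot 4 near 49.4 far 51.2
slot 5 near 49.0 far 51.8
slot 6 near 49.0 far 51.6
slot 8 near 47.6 far 52.0
slot 9 near 48.4 far 52.4
held near 49.8 far 50.0
pos [0.5007 0.0235 0.291 ] t 10.4 open 0.0095 F [ 0.1  0.  -1.9]
turn [ 0.0009  0.0004 -0.0115] shift after turn [ 0.0014 -0.0001  0.066 ]
```

Request:
carry_out(
  series=[
    [[0.0014, -0.0016, 0], [0, 0, -0.012], 0],
    [[0, 0, 0.015], [0, 0, 0], 0],
    [[0, 0, 0.02], [0, 0, 0], 0],
    [[0, 0, 0.02], [0, 0, 0], 0],
    [[0, 0, 0.015], [0, 0, 0], 0],
    [[0, 0, 0], [0, 0, 0], 0],
    [[0, 0, 0], [0, 0, 0], 0],
    [[0, 0, 0], [0, 0, 0], 0],
  ],
)

```text
time: 11.2
position: [0.5036, 0.0213, 0.2225]
ee_rot: [[0.075, -0.997, 0.002], [-0.997, -0.075, -0.0], [0.0, -0.002, -1.0]]
contact_force: [-0.6, 0.5, -1.5]
opening: 0.0095
```

```bash
python3 go.py .5024 .0221 .219 .076
python3 - <<'E'
from ridge import *
im=read_camera('scene')[:,:,::-1]; cv2.imwrite('pics/s8.png',im);cv2.imwrite('pics/a8.png',cv2.resize(im[200:320,200:350],None,fx=5,fy=5,interpolation=cv2.INTER_CUBIC))
o=get_obs(); R=o['ee_rot']; yaw=np.arctan2(R[0][0],-R[1][0])
run('pics/s8.png',o['position'],yaw)
ends('pics/s8.png',o['position'],yaw)
E
```

```text
pos [0.5036 0.0213 0.2225] t 11.2 open 0.0095 F [-0.6  0.5 -1.5]
turn [-0.0019 -0.0004 -0.0008] shift after turn [-0.0009  0.0012  0.0035]
slot 1 -0.03 off px -0.98 -> y 2.93 mm peak 173 gain -0.33
slot 1 -0.045 off px -0.41 -> y 1.21 mm peak 199 gain -0.33
slot 1 0 off px -1.14 -> y 3.40 mm peak 136 gain -0.33
slot 2 -0.03 off px -0.38 -> y 1.11 mm peak 127 gain -0.34
slot 2 -0.045 off px 0.10 -> y -0.29 mm peak 153 gain -0.34
slot 2 0 off px -0.40 -> y 1.16 mm peak 127 gain -0.34
slot 4 -0.03 off px 0.20 -> y -0.56 mm peak 240 gain -0.36
slot 4 -0.045 off px 0.24 -> y -0.65 mm peak 241 gain -0.36
slot 4 0 off px 0.17 -> y -0.47 mm peak 241 gain -0.36
slot 5 -0.03 off px 0.19 -> y -0.51 mm peak 242 gain -0.37
slot 5 -0.045 off px 0.25 -> y -0.67 mm peak 242 gain -0.37
slot 5 0 off px 0.15 -> y -0.41 mm peak 242 gain -0.37
slot 6 -0.03 off px 0.20 -> y -0.53 mm peak 243 gain -0.38
slot 6 -0.045 off px 0.27 -> y -0.70 mm peak 242 gain -0.38
slot 6 0 off px 0.16 -> y -0.41 mm peak 244 gain -0.38
slot 8 -0.03 off px 0.20 -> y -0.51 mm peak 245 gain -0.40
slot 8 -0.045 off px 0.28 -> y -0.69 mm peak 245 gain -0.40
slot 8 0 off px 0.17 -> y -0.42 mm peak 245 gain -0.40
slot 9 -0.03 off px 0.25 -> y -0.61 mm peak 245 gain -0.41
slot 9 -0.045 off px 0.28 -> y -0.69 mm peak 246 gain -0.41
slot 9 0 off px 0.23 -> y -0.56 mm peak 245 gain -0.41
held -0.047 off px 0.10 -> y -0.29 mm peak 247 [266.8 249.9]
held 0.022 off px 0.12 -> y -0.34 mm peak 235 [292.  236.9]
slot 2 near 48.2 far 43.6
slot 4 near 49.2 far 51.4
slot 5 near 49.0 far 52.0
slot 6 near 49.0 far 51.6
slot 8 near 47.6 far 52.0
slot 9 near 48.4 far 52.4
held near 48.2 far 51.2
```

View pics/a8.png

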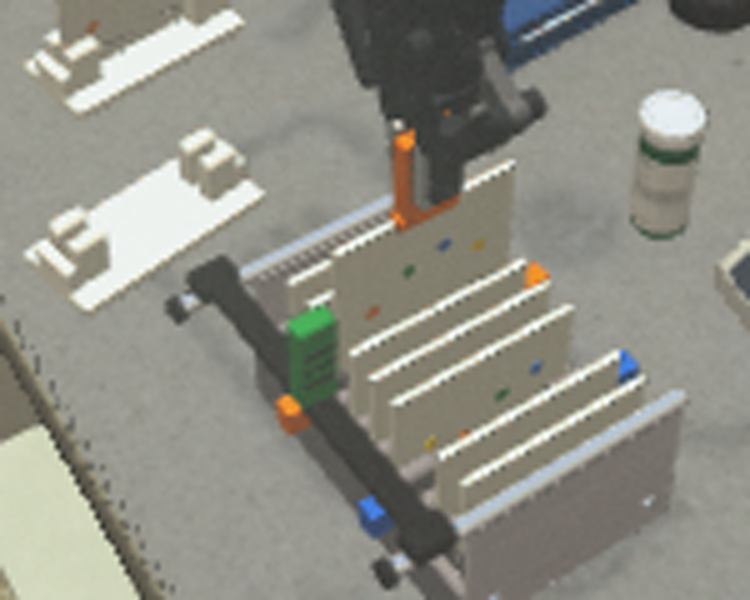

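```bash
python3 go.py .5024 .0221 .219 .076
```

```text
pos [0.5037 0.0212 0.2226] t 11.25 open 0.0093 F [ 0.4 -0.3 -1.6]
turn [-0.0021 -0.0004 -0.0009] shift after turn [-0.001   0.0012  0.0036]
```

Small correction, then a gentle lowering with force checks. The foot is at about 58 mm and the teeth tops are at 48 mm.

Request:
carry_out(
  series=[
    [[-0.0008, 0.002, 0], [0, 0, 0], 0],
    [[0, 0, 0], [0, 0, 0], 0],
    [[0, 0, 0.005], [0, 0, 0], 0],
    [[0, 0, 0.005], [0, 0, 0], 0],
    [[0, 0, 0.005], [0, 0, 0], 0],
    [[0, 0, 0], [0, 0, 0], 0],
  ],
)

```text
time: 11.85
position: [0.4999, 0.022, 0.2049]
ee_rot: [[0.075, -0.997, -0.003], [-0.997, -0.075, 0.0], [-0.001, 0.003, -1.0]]
contact_force: [-0.5, 0.6, -1.7]
opening: 0.009
```

```bash
python3 go.py .5019 .0221 .1723 .076
```

```text
pos [0.4999 0.022  0.2049] t 11.85 open 0.009 F [-0.5  0.6 -1.7]
turn [ 0.0032  0.0007 -0.0012] shift after turn [ 0.     -0.002   0.0326]
```

Request:
carry_out(
  series=[
    [[0, -0.0015, 0], [0.003, 0, 0], 0],
    [[0, 0, 0], [0, 0, 0], 0],
    [[0, 0, 0.005], [0, 0, 0], 0],
    [[0, 0, 0.005], [0, 0, 0], 0],
    [[0, 0, 0], [0, 0, 0], 0],
  ],
)

```text
time: 12.35
position: [0.5015, 0.0221, 0.1952]
ee_rot: [[0.075, -0.997, 0.0], [-0.997, -0.075, 0.001], [-0.001, -0.0, -1.0]]
contact_force: [-0.2, -0.6, -2.0]
opening: 0.0093
```

Below the end-wall tops with no contact. Continuing.

Request:
carry_out(
  series=[
    [[0, 0, 0.005], [0, 0, 0], 0],
    [[0, 0, 0.005], [0, 0, 0], 0],
    [[0, 0, 0.005], [0, 0, 0], 0],
    [[0, 0, 0.004], [0, 0, 0], 0],
    [[0, 0, 0], [0, 0, 0], 0],
    [[0, 0, 0], [0, 0, 0], 0],
  ],
)

```text
time: 12.95
position: [0.5022, 0.0221, 0.1771]
ee_rot: [[0.075, -0.997, 0.002], [-0.997, -0.075, 0.0], [-0.0, -0.002, -1.0]]
contact_force: [0.6, -0.1, -1.7]
opening: 0.0094
```

Request:
carry_out(
  series=[
    [[0, 0, 0.0025], [0, 0, 0], 0],
    [[0, 0, 0.0015], [0, 0, 0], 0],
    [[0, 0, 0], [0, 0, 0], 0],
  ],
)

```text
time: 13.25
position: [0.5022, 0.0221, 0.1731]
ee_rot: [[0.075, -0.997, 0.002], [-0.997, -0.075, 0.0], [-0.0, -0.002, -1.0]]
contact_force: [-0.5, 0.6, -0.7]
opening: 0.0093
```

Request:
carry_out(
  series=[
    [[0, 0, 0.001], [0, 0, 0], 0],
    [[0, 0, 0], [0, 0, 0], 0],
  ],
)

```text
time: 13.45
position: [0.5024, 0.022, 0.1724]
ee_rot: [[0.075, -0.997, 0.003], [-0.997, -0.075, 0.0], [-0.0, -0.003, -1.0]]
contact_force: [-0.4, -0.5, -1.1]
opening: 0.0093
```

Request:
carry_out(
  series=[
    [[0, 0, 0.0005], [0, 0, 0], 0],
    [[0, 0, 0], [0, 0, 0], 0.4],
    [[0, 0, 0], [0, 0, 0], 0.4],
    [[0, 0, 0], [0, 0, 0], 0.4],
    [[0, 0, 0], [0, 0, 0], 0.4],
  ],
)

```text
time: 13.95
position: [0.5023, 0.022, 0.1717]
ee_rot: [[0.075, -0.997, 0.002], [-0.997, -0.075, 0.0], [-0.0, -0.002, -1.0]]
contact_force: [0.3, 0.4, 0.3]
opening: 0.0343
```

Request:
carry_out(
  series=[
    [[0, 0, -0.015], [0, 0, 0], 0.4],
    [[0, 0, -0.03], [0, 0, 0], 0.4],
    [[0, 0, -0.04], [0, 0, 0], 0.4],
    [[0, 0, -0.03], [0, 0, 0], 0.4],
    [[0, 0, 0], [0, 0, 0], 0.4],
  ],
)

```text
time: 14.45
position: [0.5049, 0.0217, 0.2924]
ee_rot: [[0.075, -0.997, 0.014], [-0.997, -0.075, -0.001], [0.002, -0.014, -1.0]]
contact_force: [1.0, -0.7, 1.3]
opening: 0.0341
```

```bash
python3 go.py .494 .3296 .28 .175
python3 - <<'E'
from ridge import *
im=read_camera('scene')[:,:,::-1]; cv2.imwrite('pics/s9.png',im);cv2.imwrite('pics/a9.png',cv2.resize(im[200:320,200:350],None,fx=5,fy=5,interpolation=cv2.INTER_CUBIC))
E
```

```text
pos [0.5049 0.0217 0.2924] t 14.45 open 0.0341 F [ 1.  -0.7  1.3]
turn [-0.0134 -0.0028 -0.1001] shift after turn [-0.3051 -0.0429  0.0124]
```

View pics/a9.png

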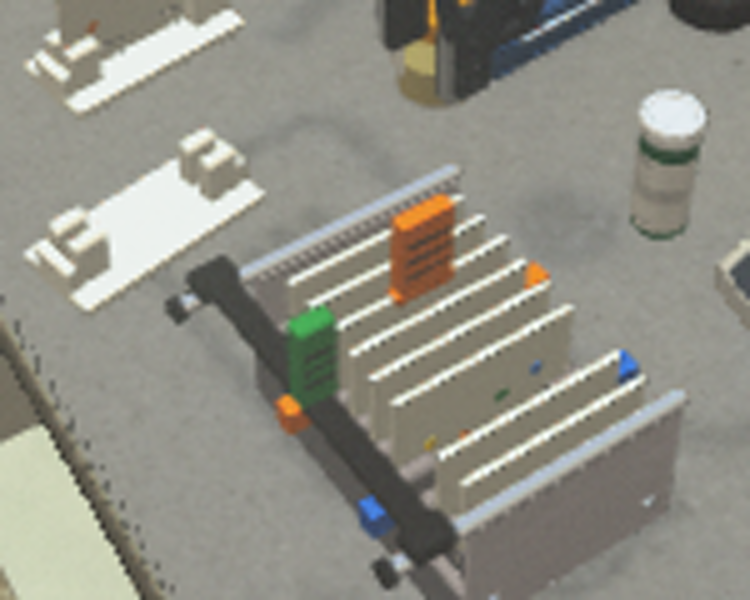

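The picture shows the orange plate fully down, its top edge level with its neighbours. Now the blue plate.

Request:
carry_out(
  series=[
    [[0, 0, 0], [-0.008, 0, -0.1], 0.5],
    [[-0.0435, -0.006, 0], [0, 0, 0], 0.5],
    [[-0.0435, -0.006, 0], [0, 0, 0], 0.5],
    [[-0.0435, -0.006, 0], [0, 0, 0], 0.5],
    [[-0.0435, -0.006, 0], [0, 0, 0], 0.5],
    [[-0.0435, -0.006, 0], [0, 0, 0], 0.5],
    [[-0.0435, -0.006, 0], [0, 0, 0], 0.5],
    [[-0.0435, -0.006, 0], [0, 0, 0], 0.5],
  ],
)

```text
time: 15.3
position: [0.4892, 0.3305, 0.2844]
ee_rot: [[0.174, -0.985, -0.009], [-0.985, -0.174, -0.002], [0.001, 0.009, -1.0]]
contact_force: [1.6, -0.5, 0.7]
opening: 0.0426
```

Request:
carry_out(
  series=[
    [[0, 0, 0], [0, 0, 0], 0.5],
    [[0, 0, 0], [0, 0, 0], 0.5],
    [[0, 0, 0], [0, 0, 0], 0.5],
    [[0, 0, 0], [0, 0, 0], 0.5],
  ],
)

```text
time: 15.7
position: [0.4904, 0.3277, 0.2859]
ee_rot: [[0.172, -0.985, -0.007], [-0.985, -0.172, -0.002], [0.0, 0.007, -1.0]]
contact_force: [-0.4, 0.4, -0.3]
opening: 0.0425
```

```bash
python3 go.py .494 .3296 .1723 .175
```

```text
pos [0.4904 0.3277 0.2859] t 15.7 open 0.0425 F [-0.4  0.4 -0.3]
turn [ 0.0068 -0.0003 -0.002 ] shift after turn [-0.0012 -0.0038  0.1136]
```

Request:
carry_out(
  series=[
    [[-0.001, -0.0038, 0.02], [0.007, 0, -0.002], 0.5],
    [[0, 0, 0.03], [0, 0, 0], 0.5],
    [[0, 0, 0.03], [0, 0, 0], 0.5],
    [[0, 0, 0.02], [0, 0, 0], 0.5],
    [[0, 0, 0.0125], [0, 0, 0], 0.5],
    [[0, 0, 0], [0, 0, 0], 0.5],
    [[0, 0, 0], [0, 0, 0], 0.5],
  ],
)

```text
time: 16.4
position: [0.4947, 0.3306, 0.1749]
ee_rot: [[0.175, -0.985, 0.003], [-0.985, -0.175, 0.001], [-0.001, -0.003, -1.0]]
contact_force: [0.6, 1.5, 1.0]
opening: 0.0426
```

```bash
python3 go.py .494 .3296 .1723 .175
python3 - <<'E'
from h import *
im=read_camera('scene')[:,:,::-1]; cv2.imwrite('pics/a10.png',cv2.resize(im[120:240,150:295],None,fx=5,fy=5,interpolation=cv2.INTER_CUBIC))
E
```

```text
pos [0.4947 0.3306 0.1749] t 16.4 open 0.0426 F [0.6 1.5 1. ]
turn [-0.0027  0.0006  0.0009] shift after turn [0.0008 0.0009 0.0026]
```

View pics/a10.png

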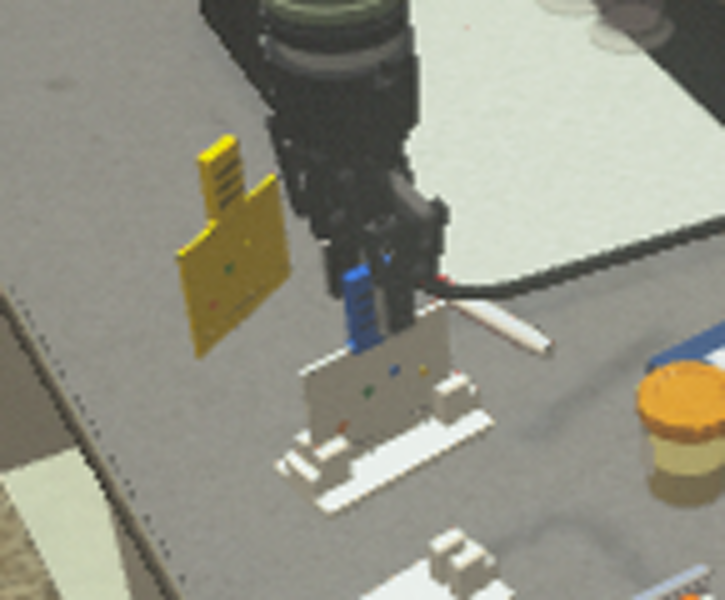

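The fingers straddle the blue clip (crop (360,310)), and the yellow one is clear. Gripping, then lifting.

Request:
carry_out(
  series=[
    [[0.0008, 0.0008, 0.0026], [0, 0, 0], 0.2],
    [[0, 0, 0], [0, 0, 0], 0.1],
    [[0, 0, 0], [0, 0, 0], 0],
    [[0, 0, 0], [0, 0, 0], 0],
    [[0, 0, 0], [0, 0, 0], 0],
    [[0, 0, 0], [0, 0, 0], 0],
  ],
)

```text
time: 17.05
position: [0.4938, 0.3298, 0.1724]
ee_rot: [[0.176, -0.984, 0.003], [-0.984, -0.176, 0.0], [0.0, -0.003, -1.0]]
contact_force: [-1.0, -2.1, 5.6]
opening: 0.0096
```

Request:
carry_out(
  series=[
    [[0, 0, -0.01], [0, 0, 0], 0],
    [[0, 0, -0.02], [0, 0, 0], 0],
    [[0, 0, -0.03], [0, 0, 0], 0],
    [[0, 0, -0.04], [0, 0, 0], 0],
    [[0, 0, -0.04], [0, 0, 0], 0],
    [[0, 0, -0.02], [0, 0, 0], 0],
    [[0, 0, 0], [0, 0, 0], 0],
    [[0, 0, 0], [0, 0, 0], 0],
  ],
)

```text
time: 17.85
position: [0.4927, 0.3299, 0.3308]
ee_rot: [[0.176, -0.984, 0.001], [-0.984, -0.176, 0.001], [-0.001, -0.001, -1.0]]
contact_force: [-0.3, -0.0, -1.5]
opening: 0.0093
```

```bash
python3 go.py .5067 -.0457 .33 .074
```

```text
pos [0.4927 0.3299 0.3308] t 17.85 open 0.0093 F [-0.3 -0.  -1.5]
turn [-0.0006  0.0007  0.1029] shift after turn [0.3756 0.0138 0.0008]
```

Request:
carry_out(
  series=[
    [[0, 0, 0], [0, 0, 0.103], 0],
    [[0.037, 0.0014, 0], [0, 0, 0], 0],
    [[0.042, 0.0015, 0], [0, 0, 0], 0],
    [[0.042, 0.0015, 0], [0, 0, 0], 0],
    [[0.042, 0.0015, 0], [0, 0, 0], 0],
    [[0.042, 0.0015, 0], [0, 0, 0], 0],
    [[0.042, 0.0015, 0], [0, 0, 0], 0],
    [[0.042, 0.0015, 0], [0, 0, 0], 0],
  ],
)

```text
time: 18.65
position: [0.5025, 0.0395, 0.3281]
ee_rot: [[0.074, -0.997, -0.004], [-0.997, -0.074, 0.002], [-0.002, 0.004, -1.0]]
contact_force: [0.2, 0.1, -1.3]
opening: 0.0093
```

Request:
carry_out(
  series=[
    [[0.042, 0.0015, 0], [0, 0, 0], 0],
    [[0.03, 0.0015, 0], [0, 0, 0], 0],
    [[0.014, 0.0005, 0], [0, 0, 0], 0],
    [[0, 0, 0], [0, 0, 0], 0],
    [[0, 0, 0], [0, 0, 0], 0],
    [[0, 0, 0], [0, 0, 0], 0],
    [[0, 0, 0], [0, 0, 0], 0],
  ],
)

```text
time: 19.35
position: [0.5068, -0.0438, 0.3311]
ee_rot: [[0.076, -0.997, 0.001], [-0.997, -0.076, 0.001], [-0.001, -0.001, -1.0]]
contact_force: [-0.5, 0.9, -0.8]
opening: 0.0093
```

```bash
python3 go.py .5067 -.0457 .285 .074
```

```text
pos [ 0.5068 -0.0438  0.3311] t 19.35 open 0.0093 F [-0.5  0.9 -0.8]
turn [-0.0012  0.001   0.0019] shift after turn [0.0019 0.0003 0.0461]
```

Correct and lower to a foot height of about 60 mm, then measure.

Request:
carry_out(
  series=[
    [[0.0019, 0, 0], [0, 0, 0.002], 0],
    [[0, 0, 0.03], [0, 0, 0], 0],
    [[0, 0, 0.03], [0, 0, 0], 0],
    [[0, 0, 0.03], [0, 0, 0], 0],
    [[0, 0, 0.015], [0, 0, 0], 0],
    [[0, 0, 0], [0, 0, 0], 0],
    [[0, 0, 0], [0, 0, 0], 0],
    [[0, 0, 0], [0, 0, 0], 0],
  ],
)

```text
time: 20.15
position: [0.5083, -0.0471, 0.228]
ee_rot: [[0.072, -0.997, 0.005], [-0.997, -0.072, -0.0], [0.001, -0.005, -1.0]]
contact_force: [-1.0, -0.3, -1.8]
opening: 0.009
```

```bash
python3 go.py .5067 -.0457 .205 .074
python3 - <<'E'
from ridge import *
im=read_camera('scene')[:,:,::-1]; cv2.imwrite('pics/s11.png',im);cv2.imwrite('pics/a11.png',cv2.resize(im[200:320,200:350],None,fx=5,fy=5,interpolation=cv2.INTER_CUBIC))
o=get_obs(); R=o['ee_rot']; yaw=np.arctan2(R[0][0],-R[1][0])
run('pics/s11.png',o['position'],yaw)
ends('pics/s11.png',o['position'],yaw,ks=(2,8,9))
E
```

```text
pos [ 0.5083 -0.0471  0.228 ] t 20.15 open 0.009 F [-1.  -0.3 -1.8]
turn [-0.0046 -0.0006 -0.0018] shift after turn [-0.0015  0.0015  0.023 ]
slot 1 -0.03 off px 0.13 -> y -0.38 mm peak 204 gain -0.33
slot 1 -0.045 off px 0.19 -> y -0.57 mm peak 241 gain -0.33
slot 1 0 off px -0.13 -> y 0.39 mm peak 177 gain -0.33
slot 2 -0.03 off px 0.19 -> y -0.54 mm peak 168 gain -0.34
slot 2 -0.045 off px 0.15 -> y -0.45 mm peak 233 gain -0.34
slot 2 0 off px 0.17 -> y -0.49 mm peak 130 gain -0.34
slot 4 -0.03 off px 0.18 -> y -0.50 mm peak 216 gain -0.36
slot 4 -0.045 off px 0.24 -> y -0.66 mm peak 242 gain -0.36
slot 4 0 off px 0.13 -> y -0.37 mm peak 187 gain -0.36
slot 5 -0.03 off px -0.14 -> y 0.39 mm peak 190 gain -0.37
slot 5 -0.045 off px 0.08 -> y -0.22 mm peak 237 gain -0.37
slot 5 0 off px -0.30 -> y 0.82 mm peak 149 gain -0.37
slot 6 -0.03 off px -2.44 -> y 6.42 mm peak 127 gain -0.38
slot 6 -0.045 off px 0.25 -> y -0.67 mm peak 161 gain -0.38
slot 6 0 off px -2.38 -> y 6.26 mm peak 127 gain -0.38
slot 8 -0.03 off px 0.22 -> y -0.54 mm peak 246 gain -0.40
slot 8 -0.045 off px 0.27 -> y -0.67 mm peak 246 gain -0.40
slot 8 0 off px 0.20 -> y -0.49 mm peak 246 gain -0.40
slot 9 -0.03 off px 0.25 -> y -0.61 mm peak 246 gain -0.41
slot 9 -0.045 off px 0.29 -> y -0.69 mm peak 247 gain -0.41
slot 9 0 off px 0.23 -> y -0.55 mm peak 246 gain -0.41
held -0.047 off px 0.23 -> y -0.58 mm peak 245 [285.1 268.4]
held 0.022 off px 0.09 -> y -0.22 mm peak 225 [311.1 254.1]
slot 2 near 48.2 far 51.6
slot 8 near 47.8 far 52.0
slot 9 near 48.4 far 52.2
held near 41.4 far 50.6
```

View pics/a11.png

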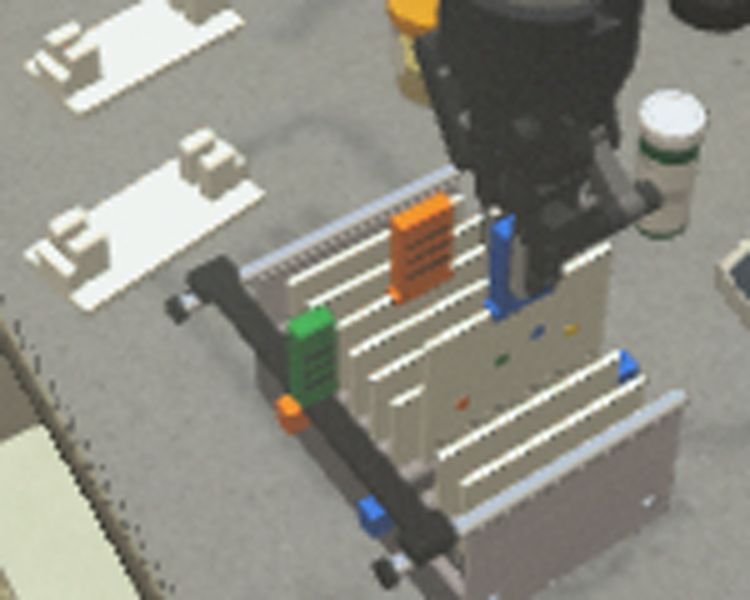

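Request:
carry_out(
  series=[
    [[-0.0015, 0.0018, 0], [0, 0, 0.005], 0],
    [[0, 0, 0], [0, 0, 0], 0],
    [[0, 0, 0.005], [0, 0, 0], 0],
    [[0, 0, 0.005], [0, 0, 0], 0],
    [[0, 0, 0], [0, 0, 0], 0],
    [[0, 0, 0], [0, 0, 0], 0],
  ],
)

```text
time: 20.8
position: [0.505, -0.0456, 0.2158]
ee_rot: [[0.067, -0.998, 0.0], [-0.998, -0.067, 0.001], [-0.001, -0.0, -1.0]]
contact_force: [0.2, -0.1, -1.0]
opening: 0.0094
```

```bash
python3 go.py .5067 -.0457 .205 .07
```

```text
pos [ 0.505  -0.0456  0.2158] t 20.8 open 0.0094 F [ 0.2 -0.1 -1. ]
turn [-0.0005  0.0008 -0.0033] shift after turn [ 0.0002 -0.0017  0.0108]
```

Request:
carry_out(
  series=[
    [[0, -0.0012, 0], [0, 0, 0], 0],
    [[0, 0, 0.005], [0, 0, 0], 0],
    [[0, 0, 0.005], [0, 0, 0], 0],
    [[0, 0, 0.005], [0, 0, 0], 0],
    [[0, 0, 0], [0, 0, 0], 0],
    [[0, 0, 0], [0, 0, 0], 0],
  ],
)

```text
time: 21.4
position: [0.5063, -0.0455, 0.2009]
ee_rot: [[0.067, -0.998, 0.001], [-0.998, -0.067, 0.001], [-0.001, -0.001, -1.0]]
contact_force: [0.1, -0.4, -0.3]
opening: 0.009
```

Request:
carry_out(
  series=[
    [[0, 0, 0.005], [0, 0, 0], 0],
    [[0, 0, 0.005], [0, 0, 0], 0],
    [[0, 0, 0.005], [0, 0, 0], 0],
    [[0, 0, 0.005], [0, 0, 0], 0],
    [[0, 0, 0.004], [0, 0, 0], 0],
    [[0, 0, 0], [0, 0, 0], 0],
    [[0, 0, 0], [0, 0, 0], 0],
  ],
)

```text
time: 22.1
position: [0.5065, -0.0455, 0.1772]
ee_rot: [[0.067, -0.998, 0.001], [-0.998, -0.067, 0.001], [-0.001, -0.001, -1.0]]
contact_force: [0.2, 0.3, -1.2]
opening: 0.0091
```

Request:
carry_out(
  series=[
    [[0, 0, 0.002], [0, 0, 0], 0],
    [[0, 0, 0.002], [0, 0, 0], 0],
    [[0, 0, 0.001], [0, 0, 0], 0],
    [[0, 0, 0], [0, 0, 0], 0],
    [[0, 0, 0], [0, 0, 0], 0],
  ],
)

```text
time: 22.6
position: [0.5067, -0.0456, 0.1724]
ee_rot: [[0.067, -0.998, 0.002], [-0.998, -0.067, 0.0], [-0.0, -0.002, -1.0]]
contact_force: [0.1, -0.3, -0.3]
opening: 0.0094
```

Request:
carry_out(
  series=[
    [[0, 0, 0.0005], [0, 0, 0], 0],
    [[0, 0, 0], [0, 0, 0], 0.4],
    [[0, 0, 0], [0, 0, 0], 0.4],
    [[0, 0, 0], [0, 0, 0], 0.4],
    [[0, 0, 0], [0, 0, 0], 0.4],
  ],
)

```text
time: 23.1
position: [0.5065, -0.0455, 0.1717]
ee_rot: [[0.067, -0.998, 0.001], [-0.998, -0.067, 0.001], [-0.001, -0.001, -1.0]]
contact_force: [0.5, 0.5, -0.3]
opening: 0.0338
```

Request:
carry_out(
  series=[
    [[0, 0, -0.015], [0, 0, 0], 0.4],
    [[0, 0, -0.03], [0, 0, 0], 0.4],
    [[0, 0, -0.04], [0, 0, 0], 0.4],
    [[0, 0, -0.02], [0, 0, 0], 0.5],
    [[0, 0, 0], [0, 0, 0], 0.5],
    [[0, 0, 0], [0, 0, 0], 0.5],
  ],
)

```text
time: 23.7
position: [0.5063, -0.0455, 0.2766]
ee_rot: [[0.067, -0.998, 0.002], [-0.998, -0.067, 0.001], [-0.0, -0.002, -1.0]]
contact_force: [-0.7, 0.3, 0.1]
opening: 0.0429
```

```bash
python3 go.py .4225 -.0168 .26 .067
python3 - <<'E'
from ridge import *
im=read_camera('scene')[:,:,::-1]; cv2.imwrite('pics/s12.png',im);cv2.imwrite('pics/a12.png',cv2.resize(im[200:320,200:350],None,fx=5,fy=5,interpolation=cv2.INTER_CUBIC))
g=cv2.cvtColor(im,cv2.COLOR_BGR2GRAY).astype(np.float32)
for k in range(1,10):
    for a,b in((-.047,-.018),(.022,.047)):
        y=(5-k)*.017;o,p,nn=ridge(g,rk(a,y,.088),rk(b,y,.088));print(k,a,round(o/gain(rk(0,y,.088),[-.063,.998,0],nn),2),round(float(p)))
E
```

```text
pos [ 0.5063 -0.0455  0.2766] t 23.7 open 0.0429 F [-0.7  0.3  0.1]
turn [-0.0017  0.0004 -0.0002] shift after turn [-0.0343  0.0817  0.0166]
1 -0.047 -0.58 240
1 0.022 0.93 172
2 -0.047 -0.39 241
2 0.022 -0.5 167
3 -0.047 -1.18 223
3 0.022 -0.12 238
4 -0.047 -0.64 243
4 0.022 -0.53 240
5 -0.047 -0.67 243
5 0.022 0.37 143
6 -0.047 -0.73 243
6 0.022 -0.35 139
7 -0.047 -0.6 242
7 0.022 -0.8 239
8 -0.047 -0.76 245
8 0.022 -0.42 245
9 -0.047 -0.74 245
9 0.022 -0.53 247
```

View pics/a12.png

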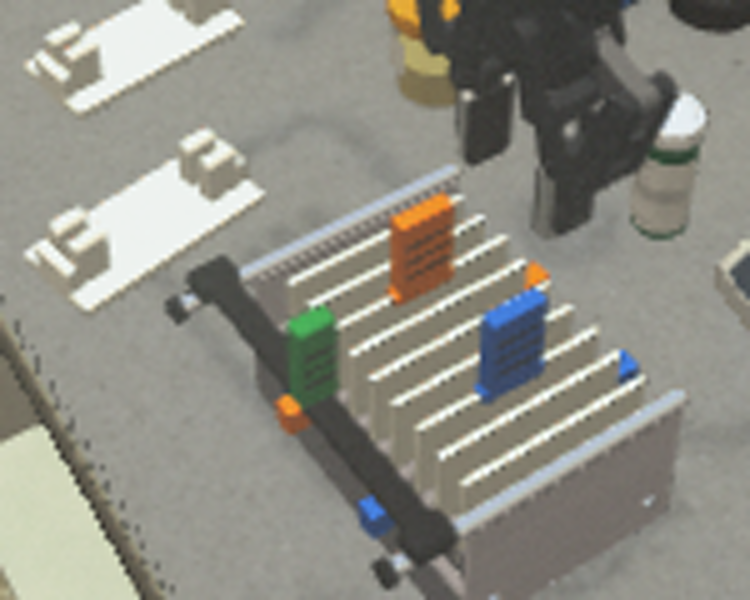

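Both plates stand fully down, with every top-edge ridge within about 1 mm of its slot line. Now the tab: regrip it and push the bar home.

Request:
carry_out(
  series=[
    [[-0.017, 0.041, 0], [0, 0, 0], 0.5],
    [[-0.017, 0.0405, 0], [0, 0, 0], 0.5],
    [[0, 0, 0], [0, 0, 0], 0.5],
    [[0, 0, 0], [0, 0, 0], 0.5],
    [[0, 0, 0.02], [0, 0, 0], 0.5],
    [[0, 0, 0], [0, 0, 0], 0.5],
  ],
)

```text
time: 24.35
position: [0.4222, -0.0171, 0.2544]
ee_rot: [[0.066, -0.998, -0.003], [-0.998, -0.066, 0.002], [-0.002, 0.003, -1.0]]
contact_force: [-0.1, -0.2, -0.2]
opening: 0.0424
```

```bash
python3 go.py .4235 -.0170 .184 .067
python3 - <<'E'
from ridge import *
im=read_camera('scene')[:,:,::-1]; cv2.imwrite('pics/a13.png',cv2.resize(im[200:320,200:350],None,fx=5,fy=5,interpolation=cv2.INTER_CUBIC))
E
```

```text
pos [ 0.4222 -0.0171  0.2544] t 24.35 open 0.0424 F [-0.1 -0.2 -0.2]
turn [ 0.0032  0.0019 -0.0005] shift after turn [-0.     -0.0013  0.0704]
```

View pics/a13.png

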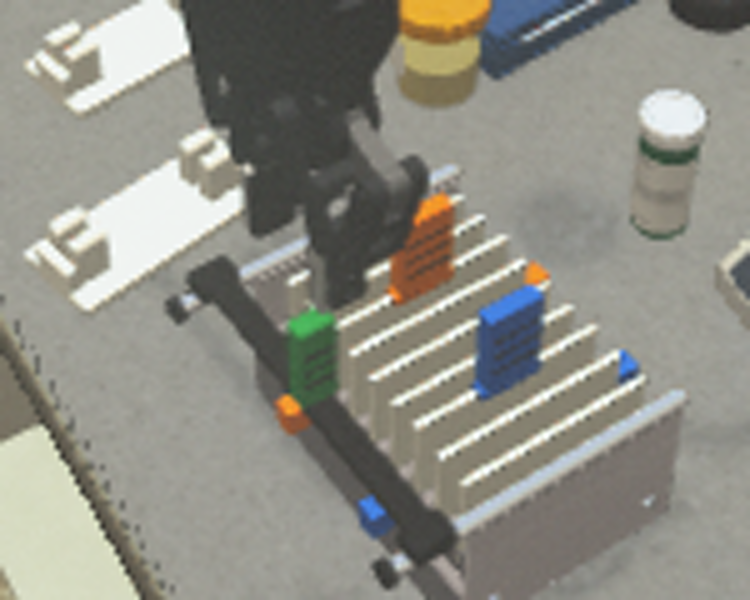

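Request:
carry_out(
  series=[
    [[0, -0.001, 0.025], [0, 0, 0], 0.5],
    [[0, 0, 0.025], [0, 0, 0], 0.5],
    [[0, 0, 0.02], [0, 0, 0], 0.5],
    [[0, 0, 0], [0, 0, 0], 0.5],
    [[0, 0, 0], [0, 0, 0], 0],
    [[0, 0, 0], [0, 0, 0], 0],
    [[0, 0, 0], [0, 0, 0], 0],
    [[0, 0, 0], [0, 0, 0], 0],
  ],
)

```text
time: 25.2
position: [0.4254, -0.0174, 0.1883]
ee_rot: [[0.067, -0.998, 0.005], [-0.998, -0.067, -0.001], [0.001, -0.005, -1.0]]
contact_force: [0.6, 0.4, 4.0]
opening: 0.011
```

Request:
carry_out(
  series=[
    [[0, -0.008, 0], [0, 0, 0], 0],
    [[0, -0.008, 0], [0, 0, 0], 0],
    [[0, -0.008, 0], [0, 0, 0], 0],
    [[0, -0.006, 0], [0, 0, 0], 0],
    [[0, 0, 0], [0, 0, 0], 0],
    [[0, 0, 0], [0, 0, 0], 0],
  ],
)

```text
time: 25.8
position: [0.4555, -0.0154, 0.1884]
ee_rot: [[0.067, -0.998, 0.006], [-0.998, -0.067, -0.0], [0.001, -0.006, -1.0]]
contact_force: [1.7, -1.4, 5.8]
opening: 0.0111
```

Request:
carry_out(
  series=[
    [[0, -0.003, 0], [0, 0, 0], 0],
    [[0, -0.002, 0], [0, 0, 0], 0],
    [[0, 0, 0], [0, 0, 0], 0],
    [[0, 0, 0], [0, 0, 0], 0],
  ],
)

```text
time: 26.2
position: [0.4599, -0.0151, 0.1883]
ee_rot: [[0.067, -0.998, 0.005], [-0.998, -0.067, -0.001], [0.001, -0.005, -1.0]]
contact_force: [0.6, -0.9, 6.6]
opening: 0.0113
```

Request:
carry_out(
  series=[
    [[0, -0.002, 0], [0, 0, 0], 0],
    [[0, -0.002, 0], [0, 0, 0], 0],
    [[0, 0, 0], [0, 0, 0], 0],
    [[0, 0, 0], [0, 0, 0], 0],
  ],
)

```text
time: 26.6
position: [0.4638, -0.0148, 0.1884]
ee_rot: [[0.067, -0.998, 0.004], [-0.998, -0.067, -0.001], [0.001, -0.004, -1.0]]
contact_force: [1.2, -1.2, 7.2]
opening: 0.0109
```

Run:
```python
from ridge import *
im=read_camera('scene')[:,:,::-1]; cv2.imwrite('pics/s14.png',im); cv2.imwrite('pics/a14.png',cv2.resize(im[200:320,200:350],None,fx=5,fy=5,interpolation=cv2.INTER_CUBIC))
```

```text
(no output)
```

View pics/a14.png

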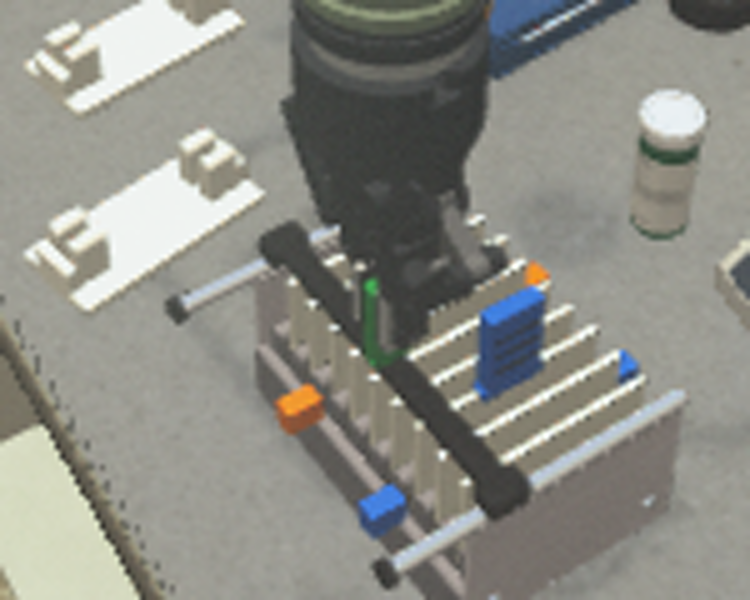

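The bar is already slightly further in than at the start, so it began about 6 mm open. That also explains the stop after 34 mm. I push on until the home stop is felt.

Request:
carry_out(
  series=[
    [[0, -0.0015, 0], [0, 0, 0], 0],
    [[0, -0.001, 0], [0, 0, 0], 0],
    [[0, 0, 0], [0, 0, 0], 0],
    [[0, 0, 0], [0, 0, 0], 0],
  ],
)

```text
time: 27.05
position: [0.4655, -0.0147, 0.1883]
ee_rot: [[0.067, -0.998, 0.002], [-0.998, -0.067, -0.001], [0.001, -0.002, -1.0]]
contact_force: [-4.2, -2.1, 9.3]
opening: 0.0109
```

Request:
carry_out(
  series=[
    [[0, -0.0015, 0], [0, 0, 0], 0],
    [[0, 0, 0], [0, 0, 0], 0],
    [[0, 0, 0], [0, 0, 0], 0],
  ],
)

```text
time: 27.35
position: [0.4657, -0.0147, 0.1883]
ee_rot: [[0.067, -0.998, -0.001], [-0.998, -0.067, -0.001], [0.001, 0.002, -1.0]]
contact_force: [-8.3, -1.4, 13.7]
opening: 0.011
```

The stop is felt: the force is rising and the bar no longer moves. Releasing and retreating.

Request:
carry_out(
  series=[
    [[0, 0, 0], [0, 0, 0], 0.4],
    [[0, 0, 0], [0, 0, 0], 0.4],
    [[0, 0, 0], [0, 0, 0], 0.4],
    [[0, 0, 0], [0, 0, 0], 0.4],
    [[0, 0, -0.02], [0, 0, 0], 0.4],
    [[0, 0, -0.04], [0, 0, 0], 0.4],
    [[0, 0, -0.04], [0, 0, 0], 0.4],
    [[0, 0, -0.03], [0, 0, 0], 0.4],
  ],
)

```text
time: 28.15
position: [0.4671, -0.0142, 0.3191]
ee_rot: [[0.067, -0.998, 0.004], [-0.998, -0.067, 0.0], [0.0, -0.004, -1.0]]
contact_force: [0.7, -1.6, -0.4]
opening: 0.0343
```

Request:
carry_out(
  series=[
    [[-0.03, 0, -0.03], [0, 0, 0], 0.4],
    [[-0.04, 0, -0.02], [0, 0, 0], 0.4],
    [[-0.04, 0, 0], [0, 0, 0], 0.4],
    [[-0.04, 0, 0], [0, 0, 0], 0.4],
    [[0, 0, 0], [0, 0, 0], 0.4],
    [[0, 0, 0], [0, 0, 0], 0.4],
    [[0, 0, 0], [0, 0, 0], 0.4],
  ],
)

```text
time: 28.85
position: [0.4566, 0.1347, 0.3664]
ee_rot: [[0.066, -0.998, 0.001], [-0.998, -0.066, -0.0], [0.0, -0.001, -1.0]]
contact_force: [0.6, -0.5, 0.4]
opening: 0.034
```

```bash
python3 go.py .4225 -.0168 .26 .067
python3 - <<'E'
from ridge import *
from fit import blobs
im=read_camera('scene')[:,:,::-1].copy(); cv2.imwrite('pics/s15.png',im);cv2.imwrite('pics/a15.png',cv2.resize(im[200:320,200:350],None,fx=5,fy=5,interpolation=cv2.INTER_CUBIC))
g=cv2.cvtColor(im,cv2.COLOR_BGR2GRAY).astype(np.float32)
for k in range(1,10):
    y=(5-k)*.017
    print(k,[(round(o/gain(rk(0,y,.088),[-.063,.998,0],nn),2),round(float(p))) for o,p,nn in (ridge(g,rk(a,y,.088),rk(b,y,.088)) for a,b in((-.032,-.018),(.022,.047)))])
ends('pics/s15.png',[.5,.1,.3],.06,ks=(2,3,4,7,8,9))
G=blobs(im)['green']; print(G); a=ray(274.66,257.34,.148,'scene')
for r in G: b=ray(r[0],r[1],.148,'scene'); print('tab shift vs start',(b-a).round(4))
for t in ('blue_foot','orange_foot','blue_clip','orange_clip','keeper_tab'):
    for r in spot_point(t,'scene')[:2]: X=w(r['position'],'scene'); d=X-np.array([RX,RY,0]); print(t,round(r['p'],2),X.round(4),'rack',round(d[0]*np.cos(RPSI)+d[1]*np.sin(RPSI),4),round(-d[0]*np.sin(RPSI)+d[1]*np.cos(RPSI),4))
E
```

```text
pos [0.4566 0.1347 0.3664] t 28.85 open 0.034 F [ 0.6 -0.5  0.4]
turn [-0.0007 -0.0001 -0.0008] shift after turn [0.1489 0.0442 0.1064]
1 [(np.float64(-0.52), 177), (np.float64(1.0), 167)]
2 [(np.float64(-0.39), 164), (np.float64(-0.5), 163)]
3 [(np.float64(10.64), 104), (np.float64(-0.03), 232)]
4 [(np.float64(10.48), 77), (np.float64(-0.53), 235)]
5 [(np.float64(-0.55), 166), (np.float64(0.34), 141)]
6 [(np.float64(-0.49), 167), (np.float64(-0.38), 134)]
7 [(np.float64(-0.55), 165), (np.float64(-0.84), 235)]
8 [(np.float64(-0.69), 163), (np.float64(-0.43), 240)]
9 [(np.float64(-0.59), 164), (np.float64(-0.52), 242)]
slot 2 near 38.0 far 52.4
slot 3 near 38.0 far 53.4
slot 4 near 38.0 far 51.2
slot 7 near 38.0 far 52.6
slot 8 near 38.0 far 52.0
slot 9 near 38.0 far 52.2
held near 38.0 far 38.0
[(np.float64(278.05), np.float64(255.43), 34, (274, 253, 9, 6))]
tab shift vs start [0.0089 0.0009 0.    ]
blue_foot 0.82 [ 0.4735  0.4957 -0.0031] rack 0.0025 0.5083
blue_clip 0.97 [0.4678 0.4999 0.1045] rack -0.0029 0.5129
orange_clip 0.74 [0.505  0.0195 0.1124] rack 0.004 0.0311
keeper_tab 0.58 [ 0.465  -0.0138  0.1275] rack -0.038 0.0004
```

View pics/a15.png

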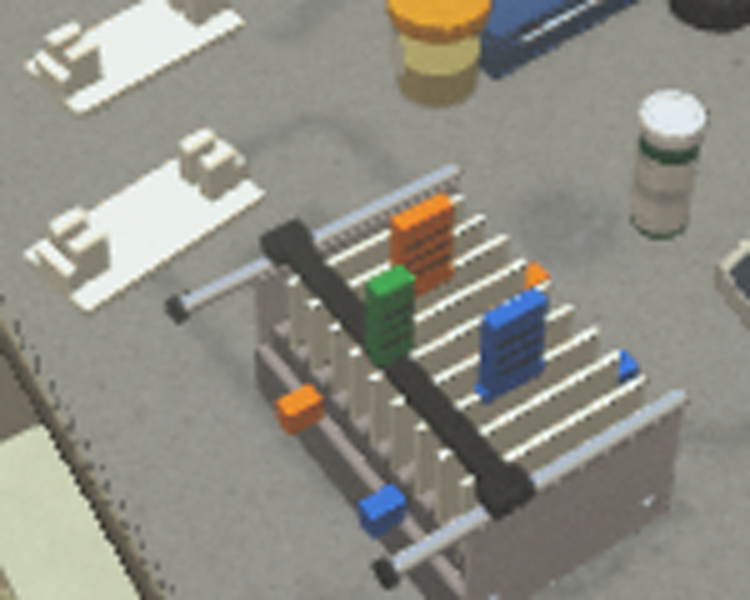

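The bar is at its home stop, both plates are in line with the plain plates and the gripper is clear. Handing in.

```bash
python3 -c "
from workcell import *
print(get_obs()['time'], sign_off())"
```

```text
the job is handed in; nothing more can be done
29.15 None
```

I drew the retaining bar open, lowered the orange plate and then the blue plate into the slots of their own colours, and slid the bar home. I handed the job in at 29.15 s of the 72 s allowed; no verdict was reported.

**Last checks**
- **Orange and blue plates:** In the last picture both stand down and upright. Their top edges lie within about 1 mm of their slot lines, and their far ends within about 1.5 mm of the plain plates' average. While lowering them the measured force changed by no more than about 2 N.
- **Bar:** Drawing it open, it stopped after about 34 mm at roughly 23 N, because it started about 6 mm short of home. On closing, the force rose to about 8 N and it stopped moving. The tool travelled about 40 mm on the way home, matching the bar's full range.
- **Bystanders:** The plain plates did not move noticeably, and the arm never went near the cup or the sharps box. I did not measure those two at the end.
- **Robot:** The gripper was clear of everything, with the force reading near zero.

**What disagreed**
- **Blue plate and the networks:** In the last pass they placed the blue foot and clip on the yellow look-alike. I judged the blue plate from the picture instead.
- **Blue clip shift:** It seemed to shift by about one pixel between two pictures after release. In the last picture it was back in line.

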